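# Check the tack tins in at the stock reader

## Robot

A 7-joint arm with a two-finger parallel gripper is mounted at the origin on the work surface. World frame = base frame: x ahead of the robot, y to its left, z up, the work surface at z = 0. Lengths are in m, angles in degrees, forces in N, time in s.
With the tool pointing down it reaches from about 0.425 to 0.875 m from the base axis. Payload 8.4 kg.
Tool frame: the origin (TCP) lies midway between the tips of the shut fingers; the grasp point (between the pads) lies 19 mm behind it; z points along the fingers, y is the line along which they close (so a half turn about z gives the same grasp; the last joint's range is limited). The gripper opens to 87 mm and grips with 3 to 60 N. Pads are 19 mm wide; open, the fingers measure 117 mm over their backs; the gripper's body (75 mm by 190 mm) begins 51 mm behind the grasp point.
Start: joints at [-69.74, 19.091, 2.286, 83.961, -0.768, 76.965, -3.352], TCP at [0.284, 0.584, 0.188] pointing down, gripper open.
Joint ranges: [-147.57, 147.57], [-21.85, 119.76], [-74.77, 79.35], [14.55, 137.4], [-85.83, 265.84], [4.83, 119.75], [-152.11, 152.11]. Speed limits (degrees/s): [127.2, 127.2, 159.86, 159.86, 180, 180, 180].

## Interface

Orientations are given as a 3x3 rotation matrix whose columns are the frame's x, y, z axes.
In Python, from bench import bot gives the robot as it stands.
- The arm moves only by the shell command python3 -m creep 'ROWS' [FORCE]. ROWS is text: rows parted by semicolons, each of 5 numbers parted by spaces: the finger opening in mm, from 0 to 87, then the shift along the tool's x, y, z in mm, then the turn about the tool's z in degrees. In form: grip tx ty tz roll; .... A call has exactly 10 rows; each row is the pose to reach, as a shift and turn from the pose commanded when the call began, along the tool's axes at that moment; what a row does not reach only later rows make up. A row lasts 1/10 s, in which the tool goes at most 50 mm and 8.59 degrees, less where a joint would pass 70% of its speed; a pose out of reach is approached as far as the arm can. A call with a gripper value outside its range is refused whole. The fingers move at their own pace and stop on an object; FORCE is the grip in N (left out, the last holds). Time passes only in rows, so rows that repeat a pose let the fingers close, or fill a call up. It gives the time, the measured TCP pose, the force, the opening and the grip force at its end, in the units of the state.
- bot.sense(): the state, without advancing time (a new reading comes with each control period).
- bot.get_image(name): name is "scene" or "top" or "wrist"; returns a dict with "frame" (420x560x3 uint8, red, green, blue), "intrinsics" (3x3 intrinsics, pixels), "view" (4x4, takes a point from world to camera coordinates). Camera axes: x right, y up, looking along -z (the intrinsics and any distortion apply to the point x, -y, -z); pixel columns grow to the right and rows downward; lengths in m; the calibration is good to about 2 mm. A picture is of the moment at which its call begins. There is no depth.
- bot.hand_in(): hands the job in; it is judged then, once.
Trained networks look in the newest picture that a camera, given by its name, has taken for a name from the list of things; names that differ only in an ending like _2 or _b are one class to them, and where a whole thing is asked for, a point or a joint stands for the part that bears it (a point fixed in the world has none). Each returns a list of dicts, best first, with "conf" (0 to 1); they miss things now and then, are a little off and sometimes report something else, mostly with a low value. They report only what shows in the picture. A call takes as long as a camera call.
- bot.silhouettes(label, camera): "mask" (420x560 bool, what is visible of it) and "location" ([row, column] in pixels, amid what is visible of it).
The state is a dict: "time_s": time; "joints": joint angles; "dq": joint speeds; "joint_efforts": joint torques, N m; "tool_pos": TCP position; "tool_rot": TCP orientation; "force": force on the tool from outside, world axes, zero at the start; "moment": the same for the moment, N m; "gripper_width": finger opening in m; "grip_force": force on a finger pad.
Only numpy, scipy, OpenCV 4.12 (cv2) and the standard library are available. Lean on these libraries where they do the work, as an engineer would, in place of code of your own. Each camera call takes 0.05 s, during which the arm holds its last target. There are 200 camera calls.

## Task

First raise the reader head by its red handle until the pawl catches in its first notch, one notch up and no further, and let go so that it stays up. Then stand every tin of tacks upright on the reader's white strip, wholly on it, with its barcode mark squarely facing the reader head, in any order and place; when all are standing so, press the green read button fully down and leave everything standing, with the mallet, bowl and bottle left alone.

Things in the scene. Friction and masses are not known exactly. Their poses are not given: they have to be found in the camera images.
- station: stock reader fixed to the bench: grey base plate 260 (x) x 440 mm (y), 6 mm thick, from x = -120 to +140 mm. Origin on its underside, z up, x from its front (robot side) to its back. At its front a white strip, behind it the sliding reader head, behind that at x = 110 mm, y = 0 a fixed aluminium column 24 mm square, top at z = 145 mm.
- strip (a point): middle of the white strip on the plate's top, where the tins stand: station x = -35 mm, y = 0, z = 6 mm, axes as the station's. The strip is flat, 84 mm wide (x) and 420 mm long (y); five printed blue rings 60 mm across at y = -168, -84, 0, 84, 168 mm suggest places, any place on the strip will do.
- head (a joint): height of the reader head in m, 0 = parked at the bottom (it starts there or sinks there). Slides straight up the column to 0.09; 0.55 kg, lifting takes 6 to 10 N. A spring pawl on the column's +y side lets it rise and holds it from sinking: first notch at 0.040, second at 0.080. To catch a notch lift 2 to 8 mm beyond it and let down. It cannot be lowered past a notch that holds it.
- head_bar (a point): middle of the head's red window, on the side of the head that faces the strip (towards -x): station x = 60 mm, y = 0, z = 27 mm when parked; rises with the head. The head is a black bar 400 mm long (y), 22 mm thick, 26 mm high, in front of the column.
- head_grip (a point): middle of the head's red lifting handle: a level bar 90 mm long (station y), 14 x 14 mm in section, on a stem 36 mm wide (y), 12 mm thick; station x = 88 mm, y = 0, z = 177 mm when parked; rises with the head. Pinch it from above across its 14 mm, jaws closing along station x. Axes as the station's.
- read_top (a point): centre of the top face of the green read button, 32 mm across, at the plate's front left corner (station x = -92 mm, y = 185 mm), its top 28 mm over the bench; pressed straight down.
- read (a joint): travel of the read button in m: 0 = up, 0.006 = fully down (takes about 5 N; it counts as pressed beyond 0.0045); springs back.
- tinA: tin of tacks with a red lid, bare steel sides, 56 mm across, 76 mm high, about 0.22 kg, heavy at the bottom. Origin at the centre of its underside, z up; its x axis points from the tin's axis to the barcode mark on its side. May be absent.
- tinA_mark (a point): centre of the mark on tinA: white paper patch 28 mm wide, 34 mm high with black bars, on the tin's side 28 mm from its axis, 47 mm above its underside. A white stripe on the lid runs from its middle to its rim above the mark.
- tinB: tin of tacks with a blue lid, bare steel sides, 56 mm across, 76 mm high, about 0.22 kg, heavy at the bottom. Origin at the centre of its underside, z up; its x axis points from the tin's axis to the barcode mark on its side. May be absent.
- tinB_mark (a point): centre of the mark on tinB: white paper patch 28 mm wide, 34 mm high with black bars, on the tin's side 28 mm from its axis, 47 mm above its underside. A white stripe on the lid runs from its middle to its rim above the mark.
- tinC: tin of tacks with a yellow lid, bare steel sides, 56 mm across, 76 mm high, about 0.22 kg, heavy at the bottom. Origin at the centre of its underside, z up; its x axis points from the tin's axis to the barcode mark on its side. May be absent.
- tinC_mark (a point): centre of the mark on tinC: white paper patch 28 mm wide, 34 mm high with black bars, on the tin's side 28 mm from its axis, 47 mm above its underside. A white stripe on the lid runs from its middle to its rim above the mark.
- tinD: tin of tacks with a green lid, bare steel sides, 56 mm across, 76 mm high, about 0.22 kg, heavy at the bottom. Origin at the centre of its underside, z up; its x axis points from the tin's axis to the barcode mark on its side. May be absent.
- tinD_mark (a point): centre of the mark on tinD: white paper patch 28 mm wide, 34 mm high with black bars, on the tin's side 28 mm from its axis, 47 mm above its underside. A white stripe on the lid runs from its middle to its rim above the mark.
- tinE: tin of tacks with an orange lid, bare steel sides, 56 mm across, 76 mm high, about 0.22 kg, heavy at the bottom. Origin at the centre of its underside, z up; its x axis points from the tin's axis to the barcode mark on its side. May be absent.
- tinE_mark (a point): centre of the mark on tinE: white paper patch 28 mm wide, 34 mm high with black bars, on the tin's side 28 mm from its axis, 47 mm above its underside. A white stripe on the lid runs from its middle to its rim above the mark.
- mallet: mallet with a wooden handle, 260 mm long, lying beyond the reader; bystander. Origin near the middle of its length, at bench height.
- bowl: steel bowl of pulled tacks, 136 mm across, 40 mm high; bystander. Origin at the centre of its underside.
- spray: blue bottle, 60 mm across, 170 mm high; bystander. Origin at the centre of its underside.

How it is judged:
By the outcome, as a careful person would: the job done as asked, in the order asked, and still so for the second after the job is handed in, with the robot touching nothing.
Of tinA, tinB, tinC, tinD, tinE only 4 to 5 are there at a start; the rules pass over those that are not, and their reading is None.
At some moment in a run one of tinA, tinB, tinC, tinD, tinE may be knocked a few centimetres aside while the robot is not near it.
It also fails if it takes over 210 s, if anything falls off the work surface, if the arm or the gripper's body presses on something with over 40 N, if the wrist force passes 120 N, or if a joint passes its speed limit or range.

## Working session

There is one attempt and no reset: what is moved stays moved. The work goes in short steps, Python scripts to look and compute and a shell command to move; the robot and the scene stay as the last step left them, time stands still between calls to the robot, and variables do not carry over. Pictures are saved under pics/ and viewed, at most 14 in all, crops included, and the job is handed in when it is done.

```bash
ls; mkdir -p pics
python3 - <<'E'
from bench import bot
import cv2
s=bot.sense();print(s['time_s'],s['tool_pos'],s['tool_rot'],s['gripper_width'])
a=[]
for n in('scene','top'):
    d=bot.get_image(n);f=d['frame'];print(n,d['intrinsics'],d['view'], d.keys());cv2.imwrite(f'pics/{n}0.png',f[:,:,::-1])
E
```

```text
pics
0.0 [0.28415023 0.58399315 0.18733065] [[-8.99210277e-01  4.37516253e-01 -6.37804532e-04]
 [ 4.37516704e-01  8.99208928e-01 -1.56133362e-03]
 [-1.09589303e-04 -1.68301737e-03 -9.99998578e-01]] 0.08680184345695852
scene [[505.58557987   0.         285.04350413]
 [  0.         505.58557987 204.55061889]
 [  0.           0.           1.        ]] [[ 0.66367925  0.74786875  0.01490587 -0.44594922]
 [-0.57495355  0.49727983  0.64972393  0.24457504]
 [ 0.47849583 -0.43977848  0.7600241  -1.63507452]
 [ 0.          0.          0.          1.        ]] dict_keys(['frame', 'intrinsics', 'view'])
top [[406.31645884   0.         273.55963615]
 [  0.         406.31645884 211.1455732 ]
 [  0.           0.           1.        ]] [[-0.01633543 -0.99984057 -0.00720987  0.04320287]
 [ 0.99266264 -0.01708134  0.11970423 -0.6249495 ]
 [-0.1198083  -0.00520155  0.99278342 -1.17450456]
 [ 0.          0.          0.          1.        ]] dict_keys(['frame', 'intrinsics', 'view'])
```

View pics/scene0.png

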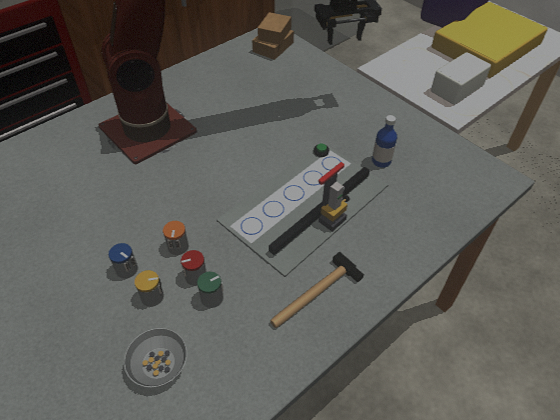

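View pics/top0.png

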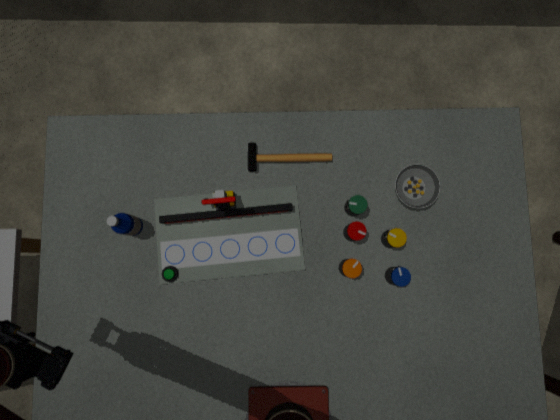

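```bash
cat > h.py <<'E'
from bench import bot
import numpy as np, cv2
def img(n):
    d=bot.get_image(n); return d['frame'],np.array(d['intrinsics']),np.array(d['view'])
def proj(P,K,V):
    c=np.asarray(P)@V[:3,:3].T+V[:3,3]; return np.stack([K[0,0]*c[...,0]/-c[...,2]+K[0,2],K[1,1]*-c[...,1]/-c[...,2]+K[1,2]],-1)
def back(uv,z,K,V):
    uv=np.atleast_2d(uv).astype(float); R=V[:3,:3];C=-R.T@V[:3,3]
    d=np.stack([(uv[:,0]-K[0,2])/K[0,0],-(uv[:,1]-K[1,2])/K[1,1],-np.ones(len(uv))],-1)@R
    return C+d*((z-C[2])/d[:,2])[:,None]
def best(l,c):
    r=bot.silhouettes(l,c); return (r[0]['mask'].astype(bool),r[0]['conf']) if r else (None,0)
def sat(f): return f.max(2).astype(int)-f.min(2)
def lid(l,c,f,K,V,zb=0.):
    """centre of lid and stripe angle (world deg) of a tin standing at height zb"""
    m,cf=best(l,c)
    if m is None: return None
    F=f.astype(int); hsv=cv2.cvtColor(f,cv2.COLOR_RGB2HSV)
    m=cv2.dilate(m.astype(np.uint8),np.ones((3,3)))>0
    col=m&(hsv[...,1]>110)&(hsv[...,2]>50)
    n,lab,st,ce=cv2.connectedComponentsWithStats(cv2.morphologyEx(col.astype(np.uint8),cv2.MORPH_CLOSE,np.ones((3,3))),connectivity=8)
    k=1+np.argmax(st[1:,4]); pts=np.argwhere(lab==k)[:,::-1]
    hull=cv2.convexHull(pts.astype(np.int32))
    hm=np.zeros(m.shape,np.uint8);cv2.fillConvexPoly(hm,hull,1)
    pw=back(np.argwhere(hm>0)[:,::-1],zb+.076,K,V)[:,:2]; cen=pw.mean(0)
    ys,xs=np.nonzero(hm); s=hsv[ys,xs,1]; v=hsv[ys,xs,2].astype(int)
    w=np.clip(np.median(s)-s.astype(float)-40,0,None)*(v>np.median(v)*.8)
    d=pw-cen; w=w*(np.hypot(*d.T)<.026)
    v2=(d*w[:,None]).sum(0)
    return cen,np.degrees(np.arctan2(v2[1],v2[0])),cf,len(pw),int((w>0).sum())
E
python3 - <<'E'
from h import *
from scipy.optimize import least_squares
np.set_printoptions(precision=4,suppress=True)
obs=[]
for n in('top','scene'):
    f,K,V=img(n)
    for t in 'ABCDE': print(n,t,lid('tin'+t,n,f,K,V))
    m,cf=best('station',n); print('st',cf)
    F=f.astype(int); mm=cv2.dilate(m.astype(np.uint8),np.ones((5,5)))
    b=(mm>0)&(F[...,2]>F[...,0]+25)&(F[...,2]>60)
    k,lab,st,ce=cv2.connectedComponentsWithStats(cv2.dilate(b.astype(np.uint8),np.ones((2,2))),connectivity=8)
    for i in range(1,k):
        if st[i,4]>25:
            p=np.argwhere((lab==i)&b)[:,::-1]; w=back(p,.006,K,V)
            (cx,cy),r,_=(*cv2.fitEllipse(p.astype(np.float32))[:2],0)
            c=back([(cx,cy)],.006,K,V)[0]; print(n,st[i],c)
    m,cf=best('head_grip',n); 
    r=(m if m is not None else mm>0)&(F[...,0]>F[...,1]+60)&(F[...,0]>100)
    p=np.argwhere(r)[:,::-1]; print('grip',cf,len(p),back([p.mean(0)],.184 if n=='top' else .18,K,V), np.degrees(np.linalg.eigh(np.cov(back(p,.18,K,V)[:,:2].T))[1][:,1]) if len(p)>5 else 0)
E
```

```text
top A (array([ 0.5609, -0.2043]), np.float64(-110.35708617107387), 0.7, 316, 33)
top B (array([ 0.4287, -0.3242]), np.float64(9.471102797813671), 0.83, 308, 31)
top C (array([ 0.5391, -0.3179]), np.float64(55.87011039556321), 0.92, 322, 29)
top D (array([ 0.6375, -0.2103]), np.float64(76.49350549155677), 0.76, 264, 31)
top E (array([ 0.4543, -0.1865]), np.float64(-40.93140703519016), 0.54, 330, 30)
st 0.77
top [275 233  21  22 163] [0.5313 0.0008 0.006 ]
top [248 236  21  22 161] [0.5243 0.0844 0.006 ]
top [220 239  21  21 156] [0.5174 0.1682 0.006 ]
top [192 242  22  21 158] [0.5105 0.2517 0.006 ]
top [165 244  21  22 159] [0.5035 0.3357 0.006 ]
grip 0.7 190 [[ 0.5554 -0.1815  0.184 ]] [-51.4972  25.1165]
scene A (array([ 0.565 , -0.2056]), np.float64(-127.84191587526564), 0.56, 377, 26)
scene B (array([ 0.4317, -0.3249]), np.float64(17.402367517457503), 0.6, 336, 29)
scene C (array([ 0.5433, -0.3192]), np.float64(73.14245447265986), 0.92, 417, 28)Traceback (most recent call last):
  File "<stdin>", line 7, in <module>
  File "h.py", line 22, in lid
    k=1+np.argmax(st[1:,4]); pts=np.argwhere(lab==k)[:,::-1]
        ~~~~~~~~~^^^^^^^^^^
    return _wrapfunc(a, 'argmax', axis=axis, out=out, **kwds)
    return bound(*args, **kwds)
ValueError: attempt to get argmax of an empty sequence
```

```bash
cat >> h.py <<'E'
YAW=4.74; A=np.radians(YAW); SX=np.array([np.cos(A),np.sin(A)]); SY=np.array([-SX[1],SX[0]]); S0=np.array([.5174,.1682])+.035*SX
def st(x,y): return S0+x*SX+y*SY
def need(xy,z,yang=None):
    """shift in tool axes (mm) and roll to bring TCP to xy,z with tool y at world angle yang (mod 180)"""
    s=bot.sense(); R=np.array(s['tool_rot']); p=np.array(s['tool_pos'])
    d=R.T@(np.array([*xy,z])-p)*1000; a=np.degrees(np.arctan2(R[1,1],R[0,1]))
    r=0 if yang is None else (a-yang+90)%180-90
    print('t',round(s['time_s'],2),'pos',p.round(4),'yang',round(a,2),'shift',d.round(1),'roll',round(r,1),'j7',np.round(s['joints'][6],1),'F',np.round(s['force'],1),'w',round(s['gripper_width']*1000,1),'g',np.round(s['grip_force'],1))
E
python3 -c "
from h import *
need(st(.088,0),.27,YAW); print(st(.088,0))"
```

```text
t 0.75 pos [0.2844 0.5845 0.1883] yang 64.06 shift [-497.4 -209.6  -81.7] roll 59.3 j7 -3.4 F [0.9 0.8 0.2] w 86.7 g 0.0
[0.63997933 0.17836402]
```

```bash
python3 -m creep '87 0 0 -40 0; 87 0 0 -80 4; 87 -40 -18 -82 12; 87 -80 -35 -82 20; 87 -120 -52 -82 28; 87 -160 -70 -82 36; 87 -200 -86 -82 44; 87 -240 -102 -82 52; 87 -270 -115 -82 59.3; 87 -290 -122 -82 59.3'
python3 -c "
from h import *
need(st(.088,0),.27,YAW)"
```

```text
time_s: 1.75
tool_pos: [0.4938, 0.3449, 0.2707]
tool_rot: [[-0.075, 0.997, 0.001], [0.997, 0.075, -0.0], [-0.0, 0.001, -1.0]]
force: [0.2, 1.1, -1.0]
gripper_width: 0.0871
grip_force: 0.0
t 1.75 pos [0.4938 0.3449 0.2707] yang 4.29 shift [-177.   133.3    0.9] roll -0.4 j7 -31.7 F [ 0.2  1.1 -1. ] w 87.1 g 0.0
```

```bash
python3 -m creep '87 -35 27 0 -0.4; 87 -70 54 0 -0.4; 87 -105 81 0 -0.4; 87 -140 108 0 -0.4; 87 -165 126 0 -0.4; 87 -177 133.3 0 -0.4; 87 -177 133.3 0 -0.4; 87 -177 133.3 0 -0.4; 87 -177 133.3 0 -0.4; 87 -177 133.3 0 -0.4'
python3 - <<'E'
from h import *
f,K,V=img('wrist'); need(st(.088,0),.158,YAW)
g=f.copy()
for p in [(.081,-.045,.184),(.095,-.045,.184),(.081,.045,.184),(.095,.045,.184)]:
    u=proj([*st(*p[:2]),p[2]],K,V); cv2.circle(g,tuple(int(round(q)) for q in u),2,(0,255,0),-1); print(u)
cv2.imwrite('pics/w1.png',g[:,:,::-1])
E
```

```text
time_s: 2.75
tool_pos: [0.6385, 0.1845, 0.2704]
tool_rot: [[-0.092, 0.996, -0.0], [0.996, 0.092, 0.001], [0.001, -0.0, -1.0]]
force: [0.9, -0.1, -0.2]
gripper_width: 0.087
grip_force: 0.0
t 2.8 pos [0.6386 0.1841 0.2704] yang 5.28 shift [ -5.9   0.8 112.4] roll 0.5 j7 -8.3 F [-1.3 -0.2  0.2] w 87.2 g 0.0
[275.25140733 252.46388587]
[288.94648294 252.59481105]
[275.66479258 164.35458569]
[290.62596862 164.51111146]
```

View pics/w1.png

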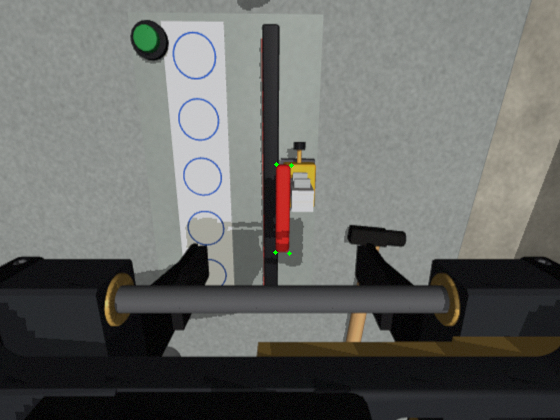

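The handle runs from (283,164) to (283,252), matching my prediction. I'll go down onto it and close.

```bash
python3 -m creep '60 -6 0.8 20 -0.5; 50 -6 0.8 45 -0.5; 50 -6 0.8 70 -0.5; 50 -6 0.8 95 -0.5; 50 -6 0.8 108 -0.5; 50 -6 0.8 112 -0.5; 50 -6 0.8 112 -0.5; 50 -6 0.8 112 -0.5; 50 -6 0.8 112 -0.5; 50 -6 0.8 112 -0.5' 25
python3 -c "
from h import *
need(st(.088,0),.158,YAW)"
```

```text
time_s: 3.8
tool_pos: [0.6411, 0.1767, 0.1592]
tool_rot: [[-0.098, 0.995, 0.001], [0.995, 0.098, 0.0], [0.0, 0.001, -1.0]]
force: [-0.4, -0.1, 0.4]
gripper_width: 0.0499
grip_force: 0.0
t 3.8 pos [0.6411 0.1767 0.1592] yang 5.65 shift [ 1.8 -0.9  1.2] roll 0.9 j7 -6.4 F [-0.4 -0.1  0.4] w 49.9 g 0.0
```

```bash
python3 -m creep '50 1.8 -0.9 1 0.9; 50 1.8 -0.9 1 0.9; 0 1.8 -0.9 1 0.9; 0 1.8 -0.9 1 0.9; 0 1.8 -0.9 1 0.9; 0 1.8 -0.9 1 0.9; 0 1.8 -0.9 1 0.9; 0 1.8 -0.9 1 0.9; 0 1.8 -0.9 1 0.9; 0 1.8 -0.9 1 0.9' 40
python3 -c "
from h import *
need(st(.088,0),.158,YAW)"
```

```text
time_s: 4.8
tool_pos: [0.6395, 0.1783, 0.1573]
tool_rot: [[-0.083, 0.997, -0.0], [0.997, 0.083, -0.0], [-0.0, -0.0, -1.0]]
force: [0.3, -0.4, -1.3]
gripper_width: 0.0015
grip_force: 0.0
t 4.8 pos [0.6395 0.1783 0.1573] yang 4.76 shift [-0.   0.4 -0.7] roll 0.0 j7 -7.4 F [ 0.3 -0.4 -1.3] w 1.5 g 0.0
```

Run:
```python
from h import *
np.set_printoptions(precision=4,suppress=True)
f,K,V=img('wrist'); g,K2,V2=img('scene')
print(bot.sense()['gripper_width'],bot.sense()['grip_force'])
u=proj([*st(.088,0),.177],K2,V2).astype(int);print(u)
c=cv2.resize(g[u[1]-70:u[1]+70,u[0]-90:u[0]+90],None,fx=3,fy=3)
cv2.imwrite('pics/w2.png',np.vstack([f[:,:560],])[:,:,::-1]); cv2.imwrite('pics/s2.png',c[:,:,::-1])
```

```text
0.0005140447906839536 0.0
[330 172]
```

View pics/s2.png

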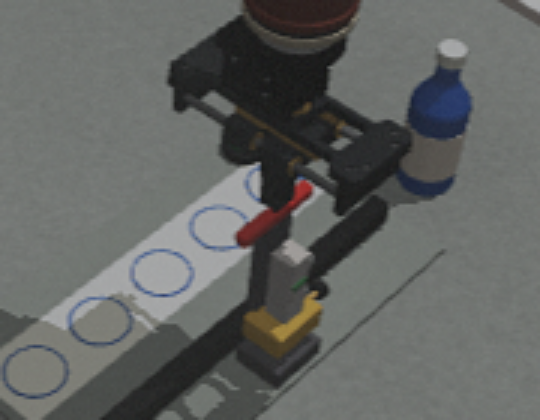

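View pics/w2.png

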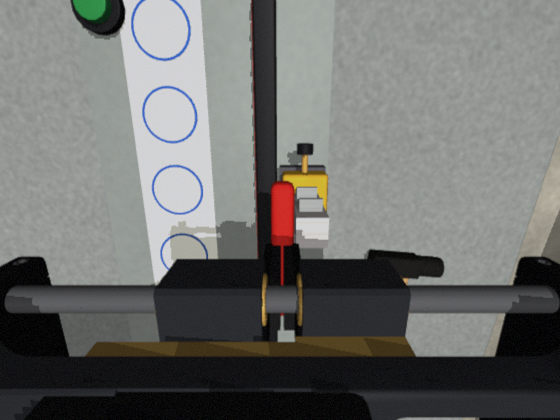

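Run:
```python
from h import *
np.set_printoptions(precision=4,suppress=True)
f,K,V=img('wrist'); s=bot.sense(); p=np.array(s['tool_pos'])
print('cam',-V[:3,:3].T@V[:3,3],'tcp',p)
for dz in(0,.019,.03,.05): print('tcp+',dz,proj(p+[0,0,dz],K,V))
for y in(-.045,.045): print('handle ends',[proj([*st(x,y),.184],K,V) for x in(.081,.095)])
hsv=cv2.cvtColor(f,cv2.COLOR_RGB2HSV)
g,K2,V2=img('scene')
F=g.astype(int)
for nm,I,k,v in(('w',f,K,V),('s',g,K2,V2)):
    F=I.astype(int); r=(F[...,0]>F[...,1]+70)&(F[...,0]>110)
    n,lab,stt,ce=cv2.connectedComponentsWithStats(r.astype(np.uint8))
    print(nm,[list(x) for x in stt[1:] if x[4]>30], [c.round(1) for c,x in zip(ce[1:],stt[1:]) if x[4]>30])
print([proj([*st(.088,y),.177],K2,V2) for y in(-.045,0,.045)])
print('tcp in scene',proj(p,K2,V2))
c=cv2.resize(g[130:210,290:370],None,fx=7,fy=7,interpolation=cv2.INTER_CUBIC)
cv2.imwrite('pics/s3.png',np.hstack([np.clip(c.astype(float)*1.8,0,255)])[:,:,::-1])
```

```text
cam [0.6328 0.2585 0.3543] tcp [0.6395 0.1783 0.1572]
tcp+ 0 [281.6257 237.9608]
tcp+ 0.019 [281.6246 249.235 ]
tcp+ 0.03 [281.624 256.784]
tcp+ 0.05 [281.6225 272.9887]
handle ends [array([271.6424, 316.875 ]), array([292.8919, 316.889 ])]
handle ends [array([270.2544, 182.5896]), array([294.7264, 182.6093])]
w [[np.int32(271), np.int32(182), np.int32(23), np.int32(64), np.int32(1350)]] [array([282.2, 213.4])]
s [[np.int32(182), np.int32(251), np.int32(21), np.int32(18), np.int32(281)]] [array([192.5, 259.2])]
[array([318.8844, 181.9735]), array([330.6552, 172.6469]), array([342.0349, 163.6301])]
tcp in scene [329.8704 177.9668][ WARN:0@0.817] global loadsave.cpp:1063 imwrite_ Unsupported depth image for selected encoder is fallbacked to CV_8U.
```

View pics/s3.png

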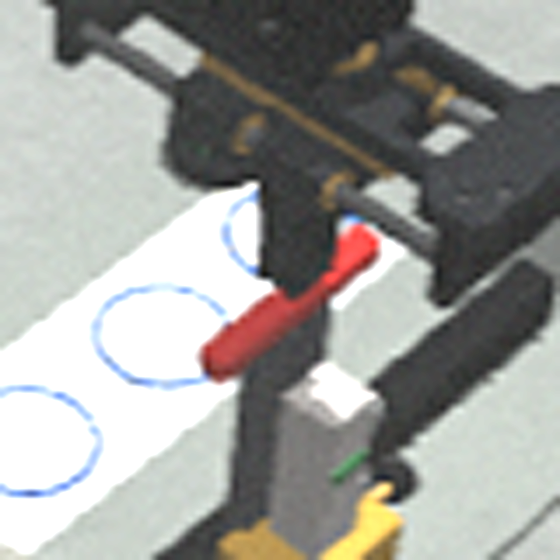

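The shut fingertips look about 25 mm higher than the TCP reading, just on top of the handle. I'll open, go lower with the force watched, and try again.

```bash
python3 -m creep '50 0 0 0 0; 50 0 0 0 0; 50 0 0 0 0; 50 0 0 0 0; 50 0 0 3 0; 50 0 0 6 0; 50 0 0 9 0; 50 0 0 9 0; 50 0 0 9 0; 50 0 0 9 0' 25
python3 - <<'E'
from h import *
need(st(.088,0),.158,YAW)
f,K,V=img('wrist'); cv2.imwrite('pics/w4.png',f[:,:,::-1])
E
```

```text
time_s: 6.0
tool_pos: [0.6396, 0.1783, 0.1483]
tool_rot: [[-0.083, 0.997, 0.0], [0.997, 0.083, 0.0], [0.0, 0.0, -1.0]]
force: [0.4, -0.0, 0.1]
gripper_width: 0.0497
grip_force: 0.0
t 6.0 pos [0.6396 0.1783 0.1483] yang 4.75 shift [-0.   0.4 -9.7] roll 0.0 j7 -7.3 F [ 0.4 -0.   0.1] w 49.7 g 0.0
```

View pics/w4.png

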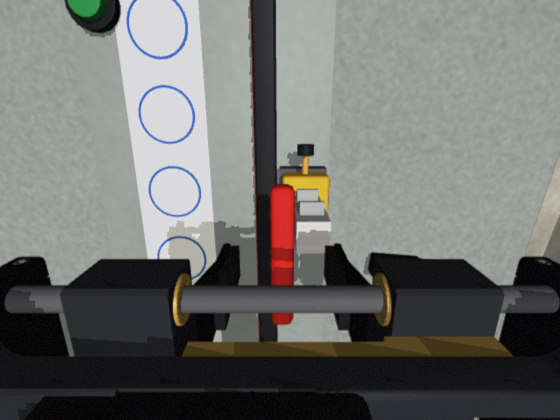

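Open, the tips also sit near the handle's top (inner edges at about (238,245) and (325,245)). I'll go lower in guarded steps.

```bash
python3 -m creep '50 0 0 4 0; 50 0 0 8 0; 50 0 0 12 0; 50 0 0 12 0; 0 0 0 12 0; 0 0 0 12 0; 0 0 0 12 0; 0 0 0 12 0; 0 0 0 12 0; 0 0 0 12 0' 25
python3 -c "
from h import *
need(st(.088,0),.158,YAW)"
```

```text
time_s: 7.05
tool_pos: [0.6399, 0.1784, 0.1364]
tool_rot: [[-0.083, 0.997, 0.001], [0.997, 0.083, 0.0], [0.0, 0.001, -1.0]]
force: [0.7, -0.3, -1.2]
gripper_width: 0.0135
grip_force: 25.0
t 7.05 pos [0.6399 0.1784 0.1364] yang 4.76 shift [ -0.1   0.1 -21.6] roll 0.0 j7 -7.1 F [ 0.7 -0.3 -1.2] w 13.5 g 25.0
```

```bash
python3 -m creep '40 0 0 0 0; 40 0 0 0 0; 40 0 0 0 0; 40 0 0 4 0; 40 0 0 8 0; 40 0 0 8 0; 0 0 0 8 0; 0 0 0 8 0; 0 0 0 8 0; 0 0 0 8 0' 40
python3 -c "
from h import *
need(st(.088,0),.158,YAW)"
```

```text
time_s: 8.05
tool_pos: [0.6396, 0.1784, 0.1284]
tool_rot: [[-0.083, 0.997, 0.0], [0.997, 0.083, 0.0], [0.0, 0.0, -1.0]]
force: [-0.4, -0.2, 0.1]
gripper_width: 0.0155
grip_force: 0.0
t 8.05 pos [0.6396 0.1784 0.1284] yang 4.75 shift [ -0.    0.4 -29.6] roll 0.0 j7 -7.0 F [-0.4 -0.2  0.1] w 15.5 g 0.0
```

```bash
python3 -m creep '0 0 0 0 0; 0 0 0 0 0; 0 0 0 0 0; 0 0 0 -4 0; 0 0 0 -9 0; 0 0 0 -14 0; 0 0 0 -19 0; 0 0 0 -24 0; 0 0 0 -28 0; 0 0 0 -30 0' 40
python3 -c "
from h import *
need(st(.088,0),.1284+.045,YAW)"
```

```text
time_s: 9.05
tool_pos: [0.6398, 0.1784, 0.1573]
tool_rot: [[-0.083, 0.997, 0.0], [0.997, 0.083, -0.001], [-0.001, 0.0, -1.0]]
force: [7.2, 1.3, -11.1]
gripper_width: 0.0136
grip_force: 40.0
t 9.05 pos [0.6398 0.1784 0.1573] yang 4.76 shift [ -0.    0.2 -16.1] roll 0.0 j7 -7.4 F [  7.2   1.3 -11.1] w 13.6 g 40.0
```

```bash
python3 -m creep '0 0 0 -4 0; 0 0 0 -8 0; 0 0 0 -12 0; 0 0 0 -15 0; 0 0 0 -16 0; 0 0 0 -16 0; 0 0 0 -16 0; 0 0 0 -16 0; 0 0 0 -16 0; 0 0 0 -16 0' 40
python3 - <<'E'
from h import *
need(st(.088,0),.1284+.045,YAW)
g,K2,V2=img('scene'); F=g[130:210,290:370].astype(int); r=(F[...,0]>F[...,1]+50)&(F[...,0]>80)
p=np.argwhere(r)[:,::-1]+[290,130]; print(len(p),p.min(0),p.max(0),p[p[:,0].argmin()],p[p[:,0].argmax()])
for z in(.177,.217,.222,.227): print(z,proj([*st(.088,-.045),z],K2,V2),proj([*st(.088,.045),z],K2,V2))
E
```

```text
time_s: 10.05
tool_pos: [0.6399, 0.1784, 0.1738]
tool_rot: [[-0.083, 0.997, 0.0], [0.997, 0.083, -0.0], [-0.0, 0.0, -1.0]]
force: [6.5, 1.0, -4.9]
gripper_width: 0.0136
grip_force: 40.0
t 10.05 pos [0.6399 0.1784 0.1738] yang 4.75 shift [-0.   0.1  0.4] roll 0.0 j7 -7.6 F [ 6.5  1.  -4.9] w 13.6 g 40.0
61 [320 157] [333 168] [320 167] [333 157]
0.177 [318.88435361 181.97350739] [342.03487068 163.63014767]
0.217 [319.97394721 170.64870484] [343.64425266 152.24944369]
0.222 [320.1139738  169.19332421] [343.85088571 150.78824332]
0.227 [320.25487755 167.72882661] [344.05876886 149.31820288]
```

```bash
python3 -m creep '0 0 0 1 0; 0 0 0 2 0; 0 0 0 3 0; 0 0 0 4 0; 0 0 0 5 0; 0 0 0 5.5 0; 0 0 0 5.5 0; 0 0 0 5.5 0; 0 0 0 5.5 0; 0 0 0 5.5 0' 40
python3 -c "
from h import *
need(st(.088,0),.1284+.040,YAW)"
```

```text
time_s: 11.1
tool_pos: [0.6399, 0.1784, 0.1684]
tool_rot: [[-0.083, 0.997, 0.001], [0.997, 0.083, -0.0], [-0.0, 0.001, -1.0]]
force: [5.3, 0.3, -4.8]
gripper_width: 0.0134
grip_force: 40.0
t 11.1 pos [0.6399 0.1784 0.1684] yang 4.75 shift [-0.   0.1 -0. ] roll 0.0 j7 -7.5 F [ 5.3  0.3 -4.8] w 13.4 g 40.0
```

```bash
python3 -m creep '0 0 0 0.5 0; 0 0 0 1 0; 0 0 0 1.5 0; 0 0 0 2 0; 0 0 0 2 0; 0 0 0 2 0; 0 0 0 2 0; 0 0 0 2 0; 0 0 0 2 0; 0 0 0 2 0' 40
python3 -c "
from h import *
need(st(.088,0),.1284+.040,YAW)"
```

```text
time_s: 12.1
tool_pos: [0.6399, 0.1784, 0.168]
tool_rot: [[-0.083, 0.997, 0.001], [0.997, 0.083, 0.001], [0.001, 0.001, -1.0]]
force: [1.9, -0.3, 6.6]
gripper_width: 0.0137
grip_force: 40.0
t 12.1 pos [0.6399 0.1784 0.168 ] yang 4.75 shift [-0.1  0.1 -0.4] roll 0.0 j7 -7.5 F [ 1.9 -0.3  6.6] w 13.7 g 40.0
```

The pawl caught: the reaction flipped to +6.6 N at 0.040. I'll release and rise.

```bash
python3 -m creep '45 0 0 0 0; 45 0 0 0 0; 45 0 0 0 0; 45 0 0 0 0; 45 0 0 -10 0; 45 0 0 -30 0; 45 0 0 -60 0; 45 0 0 -80 0; 45 0 0 -90 0; 45 0 0 -90 0' 40
python3 - <<'E'
from h import *
need((.455,-.187),.20,-41)
g,K2,V2=img('scene'); F=g.astype(int)[130:210,290:370]; r=(F[...,0]>F[...,1]+50)&(F[...,0]>80)
p=np.argwhere(r)[:,::-1]+[290,130]; print(len(p),p[p[:,0].argmin()],p[p[:,0].argmax()])
print(best('head_bar','scene')[1])
E
```

```text
time_s: 13.1
tool_pos: [0.6402, 0.1784, 0.2584]
tool_rot: [[-0.083, 0.997, 0.002], [0.997, 0.083, 0.001], [0.001, 0.002, -1.0]]
force: [-0.4, -0.2, -0.9]
gripper_width: 0.0449
grip_force: 0.0
t 13.1 pos [0.6402 0.1784 0.2584] yang 4.75 shift [-348.9 -215.    57.7] roll 45.8 j7 -8.3 F [-0.4 -0.2 -0.9] w 44.9 g 0.0
137 [320 168] [345 152]
0.95
```

```bash
python3 -m creep '70 -35 -20 -10 6; 70 -75 -43 -10 14; 70 -115 -67 -10 22; 70 -155 -91 -10 30; 70 -195 -115 -10 38; 70 -235 -140 -10 45.8; 70 -275 -165 -5 45.8; 70 -310 -190 0 45.8; 70 -340 -210 5 45.8; 70 -349 -215 10 45.8' 40 | head -2
python3 - <<'E'
from h import *
np.set_printoptions(precision=4,suppress=True)
need((.455,-.187),.20,-41)
for n in('wrist','top'):
    f,K,V=img(n)
    for t in 'ABCDE':
        try: print(n,t,lid('tin'+t,n,f,K,V))
        except Exception as e: print(t,e)
    if n=='wrist': cv2.imwrite('pics/w5.png',f[:,:,::-1])
E
```

```text
time_s: 14.2
tool_pos: [0.4514, -0.1909, 0.2458]
t 14.2 pos [ 0.4514 -0.1909  0.2458] yang -41.34 shift [ 5.3  0.2 45.8] roll -0.3 j7 -25.6 F [-0.6  0.3  0.1] w 69.9 g 0.0
wrist A (array([ 0.5605, -0.2039]), np.float64(-110.48515952687418), 0.64, 1845, 127)
wrist B (array([ 0.425 , -0.3188]), np.float64(-23.28347783262006), 0.95, 889, 55)
wrist C (array([ 0.5391, -0.3167]), np.float64(52.89999529038864), 0.95, 1518, 113)
wrist D (array([ 0.6368, -0.2102]), np.float64(75.01485196746017), 0.95, 1904, 150)
wrist E (array([ 0.4549, -0.1864]), np.float64(-46.171595989323144), 0.59, 1610, 113)
top A (array([ 0.5608, -0.2042]), np.float64(-109.90785990048614), 0.94, 317, 31)
top B None
top C None
top D (array([ 0.6365, -0.2102]), np.float64(72.88953320342402), 0.64, 264, 30)
top E (array([ 0.4589, -0.1822]), np.float64(-60.66276242019637), 0.55, 258, 33)
```

View pics/w5.png

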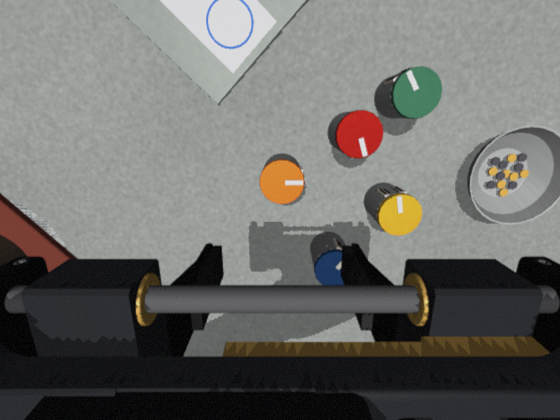

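```bash
python3 - <<'E'
s=open('h.py').read()
s=s.replace("    return cen,np.degrees","""    q=d[w>0]; e=np.linalg.eigh(np.cov(q.T,aweights=w[w>0]))[1][:,1]; e=e*np.sign(e@v2)
    print(l,'pca %.1f'%np.degrees(np.arctan2(e[1],e[0])))
    return cen,np.degrees""")
open('h.py','w').write(s)
E
python3 - <<'E'
from h import *
np.set_printoptions(precision=4,suppress=True)
f,K,V=img('wrist')
for t in 'ACDE': print(lid('tin'+t,'wrist',f,K,V)[:2])
need((.455,-.1865),.03,-44)
E
```

```text
tinA pca -113.3
(array([ 0.5606, -0.2037]), np.float64(-110.3328773240873))
tinC pca 59.4
(array([ 0.5391, -0.3166]), np.float64(53.06464750971965))
tinD pca 80.2
(array([ 0.6367, -0.2099]), np.float64(74.34751496049967))
tinE pca -41.1
(array([ 0.4549, -0.1863]), np.float64(-45.99750637683562))
t 15.05 pos [ 0.4542 -0.1873  0.2468] yang -41.04 shift [  1.1   0.1 216.8] roll 3.0 j7 -25.7 F [-0.3 -0.3  0.4] w 70.4 g 0.0
```

```bash
python3 -m creep '70 1.1 0.1 45 2; 70 1.1 0.1 90 2; 70 1.1 0.1 130 2; 70 1.1 0.1 165 2; 70 1.1 0.1 190 2; 70 1.1 0.1 205 2; 70 1.1 0.1 215 2; 70 1.1 0.1 222 2; 70 1.1 0.1 226 2; 70 1.1 0.1 226 2' 40 |head -2
python3 - <<'E'
from h import *
need((.455,-.1865),.02,-43)
f,K,V=img('wrist'); cv2.imwrite('pics/w6.png',f[:,:,::-1])
E
```

```text
time_s: 16.05
tool_pos: [0.4551, -0.1866, 0.0208]
t 16.05 pos [ 0.4551 -0.1866  0.0208] yang -43.04 shift [-0.1 -0.1  0.8] roll -0.0 j7 -15.7 F [0.5 0.1 0.5] w 69.8 g 0.0
```

View pics/w6.png

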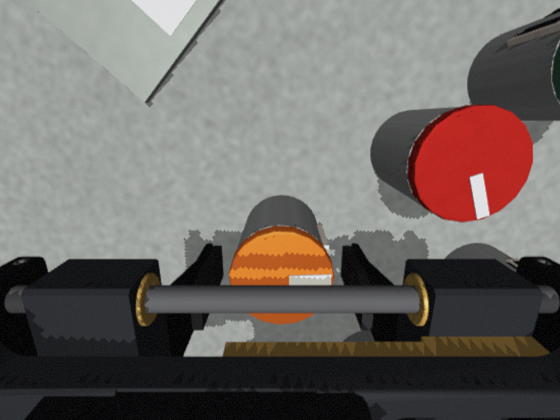

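Tin E sits centred between the fingers, with its lid at about (281,275) and the stripe along the jaw line. Closing.

```bash
python3 -m creep '40 0 0 0 0; 40 0 0 0 0; 40 0 0 0 0; 40 0 0 0 0; 40 0 0 0 0; 40 0 0 -5 0; 40 0 0 -20 0; 40 0 0 -45 0; 40 0 0 -80 0; 40 0 0 -115 0' 30 |head -2
python3 - <<'E'
from h import *
need(st(-.040,.168),.135,YAW); print(st(-.040,.168))
f,K,V=img('wrist'); cv2.imwrite('pics/w7.png',f[:,:,::-1])
E
```

```text
time_s: 17.1
tool_pos: [0.4541, -0.1867, 0.1366]
t 17.1 pos [ 0.4541 -0.1867  0.1366] yang -43.08 shift [ 411.5 -324.     1.4] roll -47.8 j7 -24.0 F [ 0.1 -0.1 -2.1] w 55.7 g 30.0
[0.49853454 0.33521226]
```

View pics/w7.png

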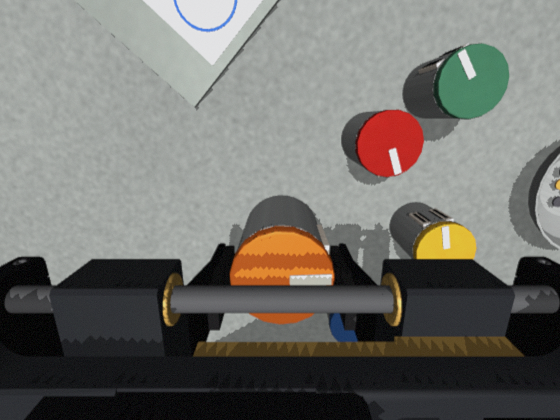

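```bash
python3 -m creep '40 15 -12 0 -3; 40 40 -32 0 -8; 40 70 -55 0 -13; 40 100 -79 0 -18; 40 130 -102 0 -23; 40 160 -126 0 -28; 40 190 -150 0 -33; 40 220 -173 0 -38; 40 250 -197 0 -43; 40 280 -220 0 -47.8' 30 |head -2
python3 - <<'E'
from h import *
need(st(-.040,.168),.135,YAW)
E
```

```text
time_s: 18.15
tool_pos: [0.4842, 0.1702, 0.1348]
t 18.15 pos [0.4842 0.1702 0.1348] yang 5.04 shift [163.1  28.8  -0.3] roll 0.3 j7 -16.9 F [ 0.8 -0.4 -2.2] w 55.6 g 30.0
```

```bash
python3 -m creep '40 30 5 0 0.3; 40 60 10 0 0.3; 40 90 16 0 0.3; 40 120 21 0 0.3; 40 145 26 0 0.3; 40 158 28 0 0.3; 40 163 28.8 10 0.3; 40 163 28.8 30 0.3; 40 163 28.8 55 0.3; 40 163 28.8 80 0.3' 30 |head -2
python3 - <<'E'
from h import *
need(st(-.040,.168),.0275,YAW)
E
```

```text
time_s: 19.15
tool_pos: [0.5004, 0.3313, 0.0541]
t 19.15 pos [0.5004 0.3313 0.0541] yang 4.38 shift [ 4.1 -1.5 26.6] roll -0.4 j7 -27.2 F [-0.5  0.2 -2.5] w 55.4 g 30.0
```

```bash
python3 -m creep '40 4 -1.5 8 -0.4; 40 4 -1.5 16 -0.4; 40 4 -1.5 22 -0.4; 40 4 -1.5 25 -0.4; 40 4 -1.5 27 -0.4; 40 4 -1.5 27.5 -0.4; 40 4 -1.5 27.5 -0.4; 66 4 -1.5 27.5 -0.4; 66 4 -1.5 27.5 -0.4; 66 4 -1.5 27.5 -0.4' 30
python3 - <<'E'
from h import *
need(st(-.040,.168),.15,YAW)
E
```

```text
time_s: 20.15
tool_pos: [0.499, 0.3372, 0.0287]
tool_rot: [[-0.085, 0.996, 0.001], [0.996, 0.085, 0.001], [0.0, 0.001, -1.0]]
force: [0.3, -0.3, 0.8]
gripper_width: 0.0645
grip_force: 0.0
t 20.15 pos [0.499  0.3372 0.0287] yang 4.86 shift [  -1.9   -0.6 -121.3] roll 0.1 j7 -26.7 F [ 0.3 -0.3  0.8] w 64.5 g 0.0
```

```bash
python3 -m creep '66 0 0 -15 0; 66 0 0 -45 0; 66 0 0 -90 0; 66 -10 0 -135 3; 66 -40 0 -175 10; 66 -85 0 -210 18; 66 -130 0 -215 26; 66 -175 0 -215 34; 66 -220 0 -215 42; 66 -265 0 -215 50' 30 |head -2
python3 - <<'E'
from h import *
s=bot.sense();need(np.array([.5605,-.204]),.245,YAW)
f,K,V=img('top'); np.set_printoptions(precision=4,suppress=True)
print(lid('tinE','top',f,K,V,.006),st(-.035,.168))
need((.5605,-.204),.245,-112+180)
E
```

```text
time_s: 21.15
tool_pos: [0.5211, 0.0709, 0.2448]
t 21.15 pos [0.5211 0.0709 0.2448] yang -45.49 shift [-164.7  223.7   -0.5] roll -50.2 j7 -56.4 F [ 0.2 -0.6  0.3] w 65.9 g 0.0
tinE pca 4.3
(array([0.4996, 0.3347]), np.float64(11.914709811659941), 0.69, 324, 32) [0.5035 0.3356]
t 21.25 pos [0.5219 0.0653 0.2452] yang -45.98 shift [-159.3  220.5    0.3] roll 66.0 j7 -56.4 F [-0.1  0.8  0.2] w 66.0 g 0.0
```

```bash
python3 -m creep '66 -20 28 0 8; 66 -40 55 0 16; 66 -60 83 0 24; 66 -80 110 0 32; 66 -100 138 0 40; 66 -120 166 0 48; 66 -140 193 0 56; 66 -153 212 0 64; 66 -159 220.5 0 66; 66 -159 220.5 0 66' 30 |head -2
python3 - <<'E'
from h import *
np.set_printoptions(precision=4,suppress=True)
f,K,V=img('wrist'); cv2.imwrite('pics/w8.png',f[:,:,::-1])
for t in 'ABCD':
  try: print(lid('tin'+t,'wrist',f,K,V))
  except Exception as e: print(e)
need((.5605,-.204),.02,-112)
E
```

```text
time_s: 22.25
tool_pos: [0.5638, -0.1965, 0.2437]
tinA pca -112.7
(array([ 0.562 , -0.2054]), np.float64(-119.34851592900148), 0.72, 1581, 123)
tinB pca 16.2
(array([ 0.4319, -0.3252]), np.float64(13.077979391533907), 0.56, 1273, 122)
tinC pca 79.7
(array([ 0.6379, -0.2116]), np.float64(82.3106425731418), 0.63, 1697, 128)
tinD pca 16.2
(array([ 0.4319, -0.3252]), np.float64(13.077979391533907), 0.41, 1273, 122)
t 22.5 pos [ 0.5642 -0.1938  0.2434] yang -110.93 shift [  0.2  11.  223.4] roll 1.1 j7 -85.7 F [-0.5  0.5 -0.7] w 65.8 g 0.0
```

View pics/w8.png

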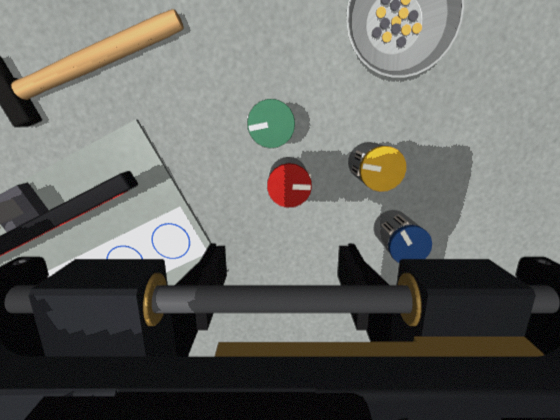

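```bash
python3 -m creep '68 0.4 10.5 30 1.5; 68 0.4 10.5 75 1.5; 68 0.4 10.5 115 1.5; 68 0.4 10.5 150 1.5; 68 0.4 10.5 180 1.5; 68 0.4 10.5 200 1.5; 68 0.4 10.5 212 1.5; 68 0.4 10.5 219 1.5; 68 0.4 10.5 223 1.5; 68 0.4 10.5 223 1.5' 30 |head -2
python3 - <<'E'
from h import *
need((.561,-.2045),.02,-112.4)
E
```

```text
time_s: 23.5
tool_pos: [0.5609, -0.2054, 0.0207]
t 23.5 pos [ 0.5609 -0.2054  0.0207] yang -112.62 shift [-0.3 -0.8  0.7] roll -0.2 j7 -78.2 F [-0.6 -0.4  0.6] w 68.0 g 0.0
```

```bash
python3 -m creep '40 0 -0.5 0 0; 40 0 -0.5 0 0; 40 0 -0.5 0 0; 40 0 -0.5 0 0; 40 0 -0.5 0 0; 40 0 -0.5 -5 0; 40 0 -0.5 -20 0; 40 0 -0.5 -45 0; 40 0 -0.5 -80 0; 40 0 -0.5 -120 0' 30 |head -2
python3 - <<'E'
from h import *
s=bot.sense();need(st(-.040,.084),.140,YAW-90); print('roll total', -117.3)
E
```

```text
time_s: 24.5
tool_pos: [0.5597, -0.2049, 0.1415]
t 24.5 pos [ 0.5597 -0.2049  0.1415] yang -112.67 shift [-226.  -400.2    1.6] roll -27.4 j7 -83.3 F [ 1.3  0.8 -2.1] w 55.7 g 30.0
roll total -117.3
```

```bash
python3 -m creep '40 -7 -12 0 -5; 40 -20 -35 0 -13; 40 -37 -65 0 -21; 40 -55 -97 0 -29; 40 -72 -128 0 -37; 40 -90 -160 0 -45; 40 -108 -191 0 -53; 40 -125 -222 0 -61; 40 -143 -253 0 -69; 40 -160 -284 0 -77' 30 |head -2
python3 - <<'E'
from h import *
need(st(-.040,.084),.140,YAW)
E
```

```text
time_s: 25.5
tool_pos: [0.522, 0.1197, 0.1412]
t 25.5 pos [0.522  0.1197 0.1412] yang -35.35 shift [ 97.9 -89.7   1.2] roll -40.1 j7 -48.9 F [ 1.7  0.3 -3.2] w 55.5 g 30.0
```

```bash
python3 -m creep '40 20 -18 0 -8; 40 40 -37 0 -16; 40 60 -55 0 -24; 40 80 -73 0 -32; 40 92 -85 0 -40; 40 98 -90 5 -40.1; 40 98 -90 20 -40.1; 40 98 -90 45 -40.1; 40 98 -90 70 -40.1; 40 98 -90 90 -40.1' 30 |head -2
python3 - <<'E'
from h import *
need(st(-.040,.084),.027,YAW)
E
```

```text
time_s: 26.5
tool_pos: [0.506, 0.2482, 0.048]
t 26.5 pos [0.506  0.2482 0.048 ] yang 4.11 shift [ 3.3 -0.2 20.9] roll -0.6 j7 -20.6 F [-0.7 -1.3 -2. ] w 55.3 g 30.0
```

```bash
python3 -m creep '40 3 -0.2 8 -0.6; 40 3 -0.2 14 -0.6; 40 3 -0.2 18 -0.6; 40 3 -0.2 21 -0.6; 40 3 -0.2 22 -0.6; 40 3 -0.2 22 -0.6; 66 3 -0.2 22 -0.6; 66 3 -0.2 22 -0.6; 66 3 -0.2 22 -0.6; 66 3 -0.2 22 -0.6' 30
python3 - <<'E'
from h import *
need((.637,-.2105),.245,YAW-90); need((.637,-.2105),.245,78)
E
```

```text
time_s: 27.5
tool_pos: [0.5062, 0.2539, 0.0285]
tool_rot: [[-0.088, 0.996, 0.0], [0.996, 0.088, 0.0], [0.0, 0.0, -1.0]]
force: [0.1, 0.1, -0.3]
gripper_width: 0.0656
grip_force: 0.0
t 27.5 pos [0.5062 0.2539 0.0285] yang 5.05 shift [-474.1   89.5 -216.6] roll -89.7 j7 -19.6 F [ 0.1  0.1 -0.3] w 65.6 g 0.0
t 27.5 pos [0.5062 0.2539 0.0285] yang 5.05 shift [-474.1   89.5 -216.6] roll -72.9 j7 -19.6 F [ 0.1  0.1 -0.3] w 65.6 g 0.0
```

```bash
python3 -m creep '66 0 0 -15 0; 66 0 0 -50 0; 66 0 0 -95 0; 66 -5 0 -140 -3; 66 -30 2 -180 -10; 66 -70 8 -210 -18; 66 -115 18 -217 -26; 66 -160 28 -217 -34; 66 -205 37 -217 -42; 66 -250 46 -217 -50' 30 |head -2
python3 - <<'E'
from h import *
need((.637,-.2105),.245,78)
E
```

```text
time_s: 28.5
tool_pos: [0.5722, 0.0142, 0.2469]
t 28.5 pos [0.5722 0.0142 0.2469] yang 53.95 shift [-184.7 -143.6    1.8] roll -24.1 j7 52.2 F [ 0.6 -0.1 -0.5] w 66.0 g 0.0
```

```bash
python3 -m creep '66 -30 -24 0 -6; 66 -65 -50 0 -13; 66 -100 -78 0 -20; 66 -135 -105 0 -24; 66 -165 -128 0 -24; 66 -180 -140 0 -24; 66 -184.7 -143.6 0 -24; 66 -184.7 -143.6 0 -24; 66 -184.7 -143.6 0 -24; 66 -184.7 -143.6 0 -24' 30 |head -2
python3 - <<'E'
from h import *
np.set_printoptions(precision=4,suppress=True)
f,K,V=img('wrist')
for t in 'BCD':
  try: print(lid('tin'+t,'wrist',f,K,V))
  except Exception as e: print(e)
need((.637,-.2105),.02,79)
E
```

```text
time_s: 29.5
tool_pos: [0.6358, -0.207, 0.2456]
tinB pca 12.2
(array([ 0.4304, -0.3245]), np.float64(10.153261732101571), 0.85, 2278, 192)
tinC pca 59.2
(array([ 0.5389, -0.3176]), np.float64(55.20211664619327), 0.63, 1914, 140)
tinD pca 79.8
(array([ 0.6359, -0.2107]), np.float64(72.87420363835425), 0.6, 1427, 108)
t 29.7 pos [ 0.6356 -0.2081  0.2454] yang 77.71 shift [ -1.8  -2.2 225.4] roll -1.3 j7 101.2 F [ 0.3 -0.  -0.3] w 65.8 g 0.0
```

```bash
python3 -m creep '68 -1.3 -2.3 30 -1; 68 -1.3 -2.3 75 -1; 68 -1.3 -2.3 115 -1; 68 -1.3 -2.3 150 -1; 68 -1.3 -2.3 180 -1; 68 -1.3 -2.3 200 -1; 68 -1.3 -2.3 212 -1; 68 -1.3 -2.3 220 -1; 68 -1.3 -2.3 225 -1; 68 -1.3 -2.3 225 -1' 30 |head -2
python3 - <<'E'
from h import *
need((.6365,-.2105),.02,79)
f,K,V=img('wrist'); cv2.imwrite('pics/w9.png',f[:,:,::-1])
E
```

```text
time_s: 30.7
tool_pos: [0.6365, -0.2115, 0.0204]
t 30.7 pos [ 0.6365 -0.2115  0.0204] yang 78.64 shift [0.2 1.  0.4] roll -0.4 j7 106.3 F [-0.5  0.   0.3] w 68.1 g 0.0
```

View pics/w9.png

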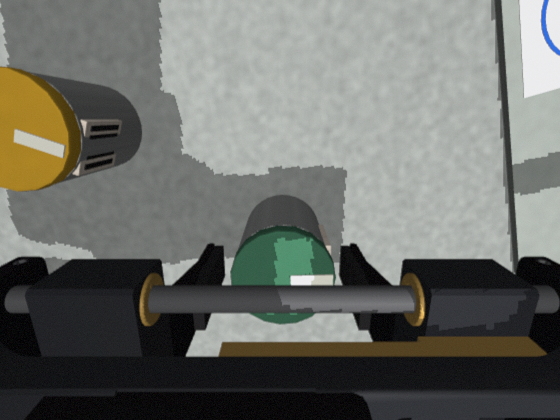

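Tin D is centred at about (283,275) with its stripe along the jaw line. I'll grip, lift and carry it to the middle place.

```bash
python3 -m creep '40 0 0.5 0 0; 40 0 0.5 0 0; 40 0 0.5 0 0; 40 0 0.5 0 0; 40 0 0.5 0 0; 40 0 0.5 -5 0; 40 0 0.5 -20 0; 40 0 0.5 -45 0; 40 0 0.5 -80 0; 40 0 0.5 -120 0' 30 |head -2
python3 - <<'E'
from h import *
need(st(-.040,0),.140,YAW)
E
```

```text
time_s: 31.75
tool_pos: [0.6355, -0.2109, 0.1413]
t 31.75 pos [ 0.6355 -0.2109  0.1413] yang 78.62 shift [195.3 347.    1.6] roll 73.9 j7 103.7 F [ 0.5  0.1 -1.9] w 55.6 g 30.0
```

```bash
python3 -m creep '40 15 15 0 5; 40 38 42 0 13; 40 65 75 0 21; 40 95 110 0 29; 40 125 147 0 37; 40 150 180 0 45; 40 162 212 0 53; 40 170 245 0 61; 40 179 278 0 69; 40 187 311 0 73.9' 30 |head -2
python3 - <<'E'
from h import *
need(st(-.040,0),.140,YAW)
E
```

```text
time_s: 32.75
tool_pos: [0.514, 0.1321, 0.1413]
t 32.75 pos [0.514  0.1321 0.1413] yang 4.39 shift [35.7  1.2  1.3] roll -0.3 j7 -10.8 F [ 0.7  0.2 -2.6] w 55.5 g 30.0
```

```bash
python3 -m creep '40 15 0.5 0 -0.2; 40 30 1 0 -0.2; 40 35 1 8 -0.2; 40 35 1 28 -0.2; 40 35 1 55 -0.2; 40 35 1 80 -0.2; 40 35 1 98 -0.2; 40 35 1 107 -0.2; 40 35 1 112 -0.2; 40 35 1 112 -0.2' 30 |head -2
python3 - <<'E'
from h import *
need(st(-.040,0),.027,YAW)
E
```

```text
time_s: 33.75
tool_pos: [0.5125, 0.165, 0.0282]
t 33.75 pos [0.5125 0.165  0.0282] yang 4.91 shift [2.8 0.1 1.2] roll 0.2 j7 -9.2 F [ 0.2  0.1 -2. ] w 55.5 g 30.0
```

```bash
python3 -m creep '40 0 0 1 0.2; 40 0 0 1.7 0.2; 40 0 0 2 0.2; 40 0 0 2 0.2; 66 0 0 2 0.2; 66 0 0 2 0.2; 66 0 0 2 0.2; 66 0 0 -10 0.2; 66 0 0 -40 0.2; 66 0 0 -85 0.2' 30 |head -5
python3 - <<'E'
from h import *
need((.539,-.3175),.245,58)
E
```

```text
time_s: 34.75
tool_pos: [0.5109, 0.1648, 0.1132]
tool_rot: [[-0.082, 0.997, -0.003], [0.997, 0.082, -0.002], [-0.002, -0.003, -1.0]]
force: [1.2, 1.0, 0.6]
gripper_width: 0.0656
t 34.75 pos [0.5109 0.1648 0.1132] yang 4.73 shift [-483.3  -12.3 -130.8] roll -53.3 j7 -12.8 F [1.2 1.  0.6] w 65.6 g 0.0
```

```bash
python3 -m creep '66 0 0 -40 0; 66 -10 0 -80 -4; 66 -40 0 -110 -11; 66 -80 -2 -130 -18; 66 -125 -3 -131 -25; 66 -170 -4 -131 -32; 66 -215 -5 -131 -39; 66 -260 -6 -131 -46; 66 -305 -7 -131 -53; 66 -350 -9 -131 -53.3' 30 |head -2
python3 - <<'E'
from h import *
need((.539,-.3175),.245,58)
E
```

```text
time_s: 35.75
tool_pos: [0.5324, -0.1851, 0.2454]
t 35.75 pos [ 0.5324 -0.1851  0.2454] yang 58.35 shift [ -75.1 -109.2    0.3] roll 0.3 j7 79.5 F [ 0.8 -0.1  0.2] w 65.9 g 0.0
```

```bash
python3 -m creep '66 -20 -30 0 0.3; 66 -45 -65 0 0.3; 66 -65 -95 0 0.3; 66 -73 -107 0 0.3; 66 -75 -109 0 0.3; 66 -75 -109 0 0.3; 66 -75 -109 0 0.3; 66 -75 -109 0 0.3; 66 -75 -109 0 0.3; 66 -75 -109 0 0.3' 30 |head -2
python3 - <<'E'
from h import *
np.set_printoptions(precision=4,suppress=True)
f,K,V=img('wrist')
for t in 'BC':
  try: print(lid('tin'+t,'wrist',f,K,V))
  except Exception as e: print(e)
need((.539,-.3175),.02,58)
E
```

```text
time_s: 36.75
tool_pos: [0.5386, -0.3154, 0.2444]
tinB pca 12.0
(array([ 0.4285, -0.3244]), np.float64(9.615904346205838), 0.86, 1931, 146)
tinC pca 59.5
(array([ 0.5379, -0.3179]), np.float64(53.02728438397011), 0.67, 1576, 109)
t 36.9 pos [ 0.5384 -0.3158  0.2443] yang 57.76 shift [ -1.4  -1.1 224.3] roll -0.2 j7 96.3 F [ 0.  -0.2 -0. ] w 66.2 g 0.0
```

```bash
python3 -m creep '68 -1.3 -1.5 30 -1.2; 68 -1.3 -1.5 75 -1.2; 68 -1.3 -1.5 115 -1.2; 68 -1.3 -1.5 150 -1.2; 68 -1.3 -1.5 180 -1.2; 68 -1.3 -1.5 200 -1.2; 68 -1.3 -1.5 212 -1.2; 68 -1.3 -1.5 220 -1.2; 68 -1.3 -1.5 224 -1.2; 68 -1.3 -1.5 224 -1.2' 30 |head -2
python3 -m creep '68 0 0 0 0; 40 0 0 0 0; 40 0 0 0 0; 40 0 0 0 0; 40 0 0 0 0; 40 0 0 0 0; 40 0 0 -10 0; 40 0 0 -40 0; 40 0 0 -80 0; 40 0 0 -120 0' 30 |head -2
python3 - <<'E'
from h import *
need(st(-.040,-.084),.140,YAW)
E
```

```text
time_s: 37.9
tool_pos: [0.5389, -0.3182, 0.0205]
time_s: 38.9
tool_pos: [0.5378, -0.3177, 0.1414]
t 38.9 pos [ 0.5378 -0.3177  0.1414] yang 58.92 shift [223.2 334.6   1.6] roll 54.2 j7 100.0 F [ 0.  -0.5 -2.7] w 55.2 g 30.0
```

```bash
python3 -m creep '40 11 17 0 4; 40 30 45 0 10; 40 52 78 0 17; 40 74 111 0 24; 40 96 144 0 31; 40 118 177 0 38; 40 140 210 0 45; 40 162 243 0 52; 40 184 276 0 54.2; 40 205 308 0 54.2' 30 |head -2
python3 - <<'E'
from h import *
need(st(-.040,-.084),.140,YAW)
E
```

```text
time_s: 39.9
tool_pos: [0.5212, 0.0533, 0.1405]
t 39.9 pos [0.5212 0.0533 0.1405] yang 4.66 shift [30.8  0.7  0.5] roll -0.1 j7 1.2 F [ 0.7 -0.  -2.2] w 55.8 g 30.0
```

```bash
python3 -m creep '40 15 0.7 0 -0.1; 40 28 0.7 0 -0.1; 40 32 0.7 8 -0.1; 40 32 0.7 28 -0.1; 40 32 0.7 55 -0.1; 40 32 0.7 80 -0.1; 40 32 0.7 98 -0.1; 40 32 0.7 107 -0.1; 40 32 0.7 111 -0.1; 40 32 0.7 111 -0.1' 30 |head -2
python3 - <<'E'
from h import *
need(st(-.040,-.084),.027,YAW)
E
```

```text
time_s: 40.9
tool_pos: [0.5201, 0.0827, 0.0293]
t 40.9 pos [0.5201 0.0827 0.0293] yang 4.77 shift [ 1.4 -0.7  2.3] roll 0.0 j7 5.8 F [-0.6  0.2 -1.8] w 55.7 g 30.1
```

```bash
python3 -m creep '40 0 -0.5 1 0; 40 0 -0.5 2 0; 40 0 -0.5 2.8 0; 40 0 -0.5 2.8 0; 66 0 -0.5 2.8 0; 66 0 -0.5 2.8 0; 66 0 -0.5 2.8 0; 66 0 -0.5 -10 0; 66 0 -0.5 -40 0; 66 0 -0.5 -85 0' 30 |head -5
python3 - <<'E'
from h import *
need((.430,-.3245),.245,11)
E
```

```text
time_s: 41.9
tool_pos: [0.5181, 0.0828, 0.1145]
tool_rot: [[-0.084, 0.996, -0.003], [0.996, 0.084, -0.002], [-0.002, -0.003, -1.0]]
force: [0.1, 1.8, 0.5]
gripper_width: 0.0659
t 41.9 pos [0.5181 0.0828 0.1145] yang 4.81 shift [-398.7 -122.4 -129.3] roll -6.2 j7 -0.3 F [0.1 1.8 0.5] w 65.9 g 0.0
```

```bash
python3 -m creep '66 0 0 -40 0; 66 -15 -5 -80 0; 66 -50 -15 -110 -2; 66 -90 -28 -129 -4; 66 -135 -41 -129 -6.2; 66 -180 -55 -129 -6.2; 66 -225 -69 -129 -6.2; 66 -270 -83 -129 -6.2; 66 -315 -97 -129 -6.2; 66 -360 -111 -129 -6.2' 30 |head -2
python3 -m creep '66 -20 -6 0 0; 66 -35 -10 0 0; 66 -39 -11.5 0 0; 66 -39 -11.5 0 0; 66 -39 -11.5 0 0; 66 -39 -11.5 0 0; 66 -39 -11.5 0 0; 66 -39 -11.5 0 0; 66 -39 -11.5 0 0; 66 -39 -11.5 0 0' 30 |head -2
python3 - <<'E'
from h import *
np.set_printoptions(precision=4,suppress=True)
f,K,V=img('wrist')
print(lid('tinB','wrist',f,K,V))
cv2.imwrite('pics/w10.png',f[:,:,::-1])
need((.430,-.3245),.02,12)
E
```

```text
time_s: 42.9
tool_pos: [0.4404, -0.2765, 0.2454]
time_s: 43.9
tool_pos: [0.437, -0.3152, 0.2435]
tinB pca 12.6
(array([ 0.4282, -0.3237]), np.float64(6.845362168789776), 0.89, 1549, 111)
t 44.0 pos [ 0.4369 -0.3154  0.2434] yang 11.03 shift [ -8.1  -8.2 223.4] roll -1.0 j7 53.1 F [-0.4 -0.2 -0.1] w 65.8 g 0.0
```

View pics/w10.png

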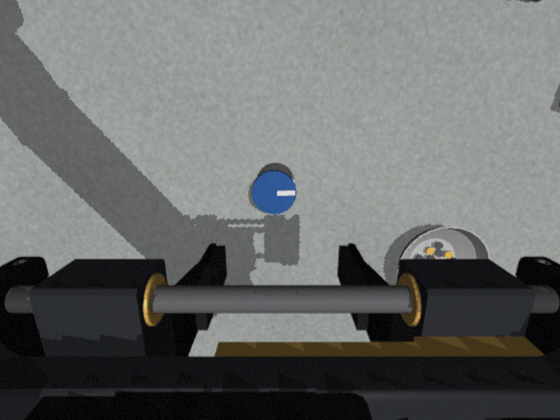

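```bash
python3 -m creep '68 -7.8 -9.2 25 -0.5; 68 -7.8 -9.2 70 -0.5; 68 -7.8 -9.2 110 -0.5; 68 -7.8 -9.2 148 -0.5; 68 -7.8 -9.2 178 -0.5; 68 -7.8 -9.2 200 -0.5; 68 -7.8 -9.2 212 -0.5; 68 -7.8 -9.2 219 -0.5; 68 -7.8 -9.2 223 -0.5; 68 -7.8 -9.2 223 -0.5' 30 |head -2
python3 -m creep '68 0 0 0 0; 40 0 0 0 0; 40 0 0 0 0; 40 0 0 0 0; 40 0 0 0 0; 40 0 0 0 0; 40 0 0 -10 0; 40 0 0 -40 0; 40 0 0 -80 0; 40 0 0 -120 0' 30 |head -2
python3 - <<'E'
from h import *
need(st(-.040,-.168),.140,YAW)
E
```

```text
time_s: 45.0
tool_pos: [0.4293, -0.3247, 0.0208]
time_s: 46.0
tool_pos: [0.4283, -0.3245, 0.1417]
t 46.0 pos [ 0.4283 -0.3245  0.1417] yang 11.48 shift [298.9 160.7   2. ] roll 6.7 j7 60.0 F [ 1.3  0.6 -1.7] w 55.3 g 30.0
```

```bash
python3 -m creep '40 15 8 0 1; 40 42 22 0 3; 40 75 40 0 5; 40 110 59 0 6.7; 40 145 78 0 6.7; 40 180 97 0 6.7; 40 215 116 0 6.7; 40 250 135 0 6.7; 40 280 151 0 6.7; 40 296 160 0 6.7' 30 |head -2
python3 - <<'E'
from h import *
need(st(-.040,-.168),.140,YAW)
E
```

```text
time_s: 47.0
tool_pos: [0.5271, 0.0008, 0.1407]
t 47.0 pos [0.5271 0.0008 0.1407] yang 5.03 shift [-0.4 -0.8  0.7] roll 0.3 j7 14.1 F [-0.3  0.3 -2.3] w 55.4 g 30.0
```

```bash
python3 -m creep '40 1 -0.5 5 0.2; 40 1 -0.5 22 0.2; 40 1 -0.5 45 0.2; 40 1 -0.5 68 0.2; 40 1 -0.5 88 0.2; 40 1 -0.5 102 0.2; 40 1 -0.5 109 0.2; 40 1 -0.5 112 0.2; 40 1 -0.5 112 0.2; 40 1 -0.5 112 0.2' 30 |head -2
python3 - <<'E'
from h import *
need(st(-.040,-.168),.027,YAW)
E
```

```text
time_s: 48.0
tool_pos: [0.5266, -0.0016, 0.0295]
t 48.0 pos [ 0.5266 -0.0016  0.0295] yang 4.62 shift [ 2.  -0.1  2.5] roll -0.1 j7 22.0 F [ 0.2  0.3 -2.4] w 55.4 g 30.0
```

```bash
python3 -m creep '40 0 0 1 0; 40 0 0 2 0; 40 0 0 3 0; 40 0 0 3 0; 66 0 0 3 0; 66 0 0 3 0; 66 0 0 3 0; 66 0 0 -10 0; 66 0 0 -40 0; 66 0 0 -85 0' 30 |head -2
python3 -m creep '66 0 0 -40 0; 66 -20 0 -80 0; 66 -50 0 -120 0; 66 -80 0 -150 0; 66 -90 0 -160 0; 66 -90 0 -160 0; 66 -90 0 -160 0; 66 -90 0 -160 0; 66 -90 0 -160 0; 66 -90 0 -160 0' 30 |head -2
python3 - <<'E'
from h import *
np.set_printoptions(precision=4,suppress=True)
for n in('wrist','top'):
    f,K,V=img(n)
    for t in 'ABCDE':
        try:
            r=lid('tin'+t,n,f,K,V,.006); d=r[0]-S0; print(n,t,'st',np.array([d@SX,d@SY])*1000,'ang rel',r[1]-YAW)
        except Exception as e: print(n,t,e)
    if n=='wrist': cv2.imwrite('pics/w11.png',f[:,:,::-1])
need(st(-.092,.185),.15,YAW)
E
```

```text
time_s: 49.0
tool_pos: [0.5248, -0.0021, 0.1141]
time_s: 50.0
tool_pos: [0.5335, -0.0907, 0.2729]
wrist A 'NoneType' object is not subscriptable
tinB pca 6.1
wrist B st [ -39.8097 -169.7008] ang rel -0.20017390934664903
tinC pca 5.1
wrist C st [-40.1742 -85.1618] ang rel 2.506568118006702
wrist D 'NoneType' object is not subscriptable
wrist E 'NoneType' object is not subscriptable
tinA pca 72.1
top A st [ -38.9347 -168.199 ] ang rel 3.2950151950118958
tinB pca 5.9
top B st [ -39.1379 -168.588 ] ang rel -2.2750265157502265
tinC pca -11.7
top C st [-40.1941 -85.1255] ang rel 4.461831617865874
tinD pca 0.2
top D st [-38.9915  -4.5756] ang rel 8.050844404343724
tinE pca 2.1
top E st [-40.8256 164.5935] ang rel 20.508360318190206
t 50.6 pos [ 0.5338 -0.0917  0.2736] yang 4.62 shift [445.  -52.5 124.5] roll -0.1 j7 19.1 F [ 0.  -1.2 -0.5] w 66.3 g 0.0
```

View pics/w11.png

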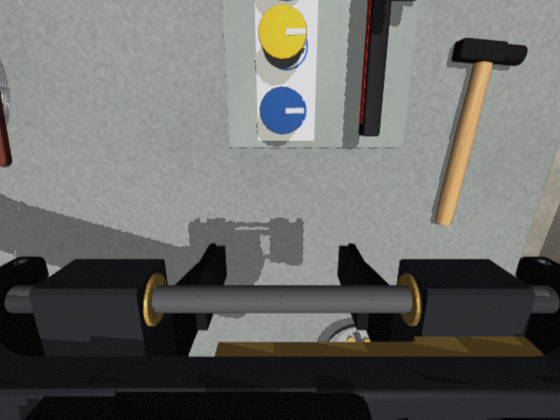

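Tins B and C look good, at (283,110) and (283,32) with stripes towards the head. I'll move on and check the others.

```bash
python3 -m creep '40 30 -5 0 0; 40 70 -12 0 0; 20 110 -20 0 0; 0 150 -27 0 0; 0 190 -34 0 0; 0 230 -41 0 0; 0 260 -47 0 0; 0 270 -52 0 0; 0 270 -52 0 0; 0 270 -52 0 0' 30 |head -2
python3 - <<'E'
from h import *
np.set_printoptions(precision=4,suppress=True)
for n in('wrist','top'):
    f,K,V=img(n)
    for t in 'ADE' if n=='wrist' else 'ABCDE':
        try:
            r=lid('tin'+t,n,f,K,V,.006); d=r[0]-S0; print(n,t,'st',np.array([d@SX,d@SY])*1000,'ang rel',r[1]-YAW,r[2])
        except Exception as e: print(n,t,e)
    if n=='wrist': cv2.imwrite('pics/w12.png',f[:,:,::-1])
    if n=='wrist': print(proj([*st(-.092,.185),.028],K,V))
need(st(-.092,.185),.1,YAW)
E
```

```text
time_s: 51.6
tool_pos: [0.4607, 0.1719, 0.2742]
tinA pca 8.0
wrist A st [-40.8762 -80.1539] ang rel -17.526095355603232 0.71
tinD pca 6.1
wrist D st [-40.4528  -0.884 ] ang rel -5.425807464966934 0.66
tinE pca 4.0
wrist E st [-41.5204 167.9473] ang rel 8.576786189479712 0.92
[280.9339  41.278 ]
top A 'NoneType' object is not subscriptable
tinB pca 61.4
top B st [ -38.9132 -168.2886] ang rel 1.2759138229768379 0.52
tinC pca 4.8
top C st [-40.1095 -85.1562] ang rel 2.1296857955996247 0.76
tinD pca 1.6
top D st [-39.1034  -5.6616] ang rel 12.698204401321755 0.85
top E 'NoneType' object is not subscriptable
t 52.1 pos [0.4602 0.1731 0.2742] yang 4.61 shift [175.   -0.5 174.5] roll -0.1 j7 -25.3 F [ 0.5  0.  -0.5] w 0.4 g 0.0
```

View pics/w12.png

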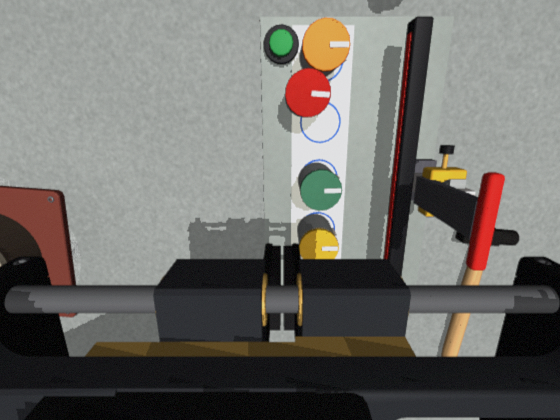

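Tin A was knocked: it now stands at (308,93), partly off the strip. I'll re-place it. First I'll locate it by its red lid.

```bash
cat >> h.py <<'E'
def redA(zb=.006):
    f,K,V=img('wrist'); F=f.astype(int)
    r=((F[...,0]>F[...,1]+70)&(F[...,0]>90)).astype(np.uint8)
    n,lab,s,ce=cv2.connectedComponentsWithStats(cv2.morphologyEx(r,cv2.MORPH_CLOSE,np.ones((3,3))))
    best_=[i for i in range(1,n) if s[i,4]>300 and .7<s[i,2]/s[i,3]<1.4]
    i=max(best_,key=lambda i:s[i,4]); pts=np.argwhere(lab==i)[:,::-1].astype(np.int32)
    hm=np.zeros(r.shape,np.uint8); cv2.fillConvexPoly(hm,cv2.convexHull(pts),1)
    ys,xs=np.nonzero(hm); w=back(np.c_[xs,ys],zb+.076,K,V)[:,:2]; c=w.mean(0)
    q=w[(F[ys,xs].min(1)>110)]; q=q[np.hypot(*(q-c).T)<.027]; e=np.linalg.eigh(np.cov(q.T))[1][:,1]; v=q.mean(0)-c; e*=np.sign(e@v)
    d=c-S0; print('A',s[i],c,'st',d@SX,d@SY,'diam',2*np.sqrt(np.ptp(w[:,0])*np.ptp(w[:,1]))/2,'pca',np.degrees(np.arctan2(e[1],e[0])),'cen',np.degrees(np.arctan2(v[1],v[0])),len(q))
    return c
E
python3 - <<'E'
from h import *
c=redA(); need(c,.2,2)
E
```

```text
A [ 286   39   64   79 1755] [0.48858033 0.301773  ] st -0.05268339343578796 0.13549766422946408 diam 0.07707250980376024 pca -19.28725323140099 cen -29.62884512319406 326
t 52.15 pos [0.4602 0.1732 0.2742] yang 4.62 shift [125.7  38.8  74.3] roll 2.6 j7 -25.3 F [-0.3 -0.1 -0.7] w -0.1 g 0.0
```

```bash
sed -i "s/r=((F\[...,0\]>F\[...,1\]+70)&(F\[...,0\]>90)).astype(np.uint8)/H=cv2.cvtColor(f,cv2.COLOR_RGB2HSV); r=(((H[...,0]<5)|(H[...,0]>170))\&(H[...,1]>120)\&(H[...,2]>60)).astype(np.uint8)/" h.py
python3 - <<'E'
from h import *
c=redA(); need(c,.2,2)
E
```

```text
A [   0  187   72   98 3656] [0.13356642 0.08081228] st -0.4247420627043458 -0.05537104311745365 diam 0.10965136495611122 pca nan cen nan 0
t 52.2 pos [0.4602 0.1733 0.2742] yang 4.62 shift [ -66.  -332.9   74.6] roll 2.6 j7 -25.3 F [-0.1 -0.   0.4] w 0.2 g 0.0
  avg = a.mean(axis, **keepdims_kw)
  ret = um.true_divide(
h.py:49: RuntimeWarning: Degrees of freedom <= 0 for slice
  q=w[(F[ys,xs].min(1)>110)]; q=q[np.hypot(*(q-c).T)<.027]; e=np.linalg.eigh(np.cov(q.T))[1][:,1]; v=q.mean(0)-c; e*=np.sign(e@v)
  c *= np.true_divide(1, fact)
  c *= np.true_divide(1, fact)
h.py:49: RuntimeWarning: Mean of empty slice.
  q=w[(F[ys,xs].min(1)>110)]; q=q[np.hypot(*(q-c).T)<.027]; e=np.linalg.eigh(np.cov(q.T))[1][:,1]; v=q.mean(0)-c; e*=np.sign(e@v)
```

It picked the robot base. I'll restrict the search to the area over the station.

```bash
sed -i "s/best_=\[i for i in range(1,n) if /best_=[i for i in range(1,n) if s[i,0]>150 and /; s/s\[i,3\]<1.4\]/s[i,3]<1.5]/" h.py
python3 - <<'E'
from h import *
c=redA(); need(c,.2,0)
E
```

```text
A [ 286   69   45   49 1623] [0.48266305 0.28419024] st -0.06003337814931032 0.11846401128598999 diam 0.05432791986270522 pca 1.68132274200746 cen -0.7386472486325116 117
t 52.25 pos [0.4602 0.1733 0.2742] yang 4.62 shift [108.6  31.5  74.3] roll 4.6 j7 -25.3 F [ 0.2 -0.5 -0.5] w -0.0 g 0.0
```

```bash
python3 -m creep '20 30 8 0 1; 40 65 18 10 2; 68 95 28 30 4; 68 107 31 40 4; 68 108.6 31.5 50 4; 68 108.6 31.5 50 4; 68 108.6 31.5 50 4; 68 108.6 31.5 50 4; 68 108.6 31.5 50 4; 68 108.6 31.5 50 4' 30 |head -2
python3 - <<'E'
from h import *
c=redA(); need(c,.0268,0.5)
f,K,V=img('wrist');cv2.imwrite('pics/w13.png',f[:,:,::-1])
E
```

```text
time_s: 53.25
tool_pos: [0.4829, 0.284, 0.2249]
A [ 259  167   47   47 1633] [0.48283764 0.2848787 ] st -0.05980249119911141 0.1191356872006564 diam 0.05373392958085622 pca 0.5811991249466836 cen -4.097326951114497 116
t 53.3 pos [0.4828 0.2841 0.2248] yang 0.61 shift [  0.3   0.3 198. ] roll 0.1 j7 -25.7 F [ 0.1 -0.6 -1.2] w 67.0 g 0.0
```

View pics/w13.png

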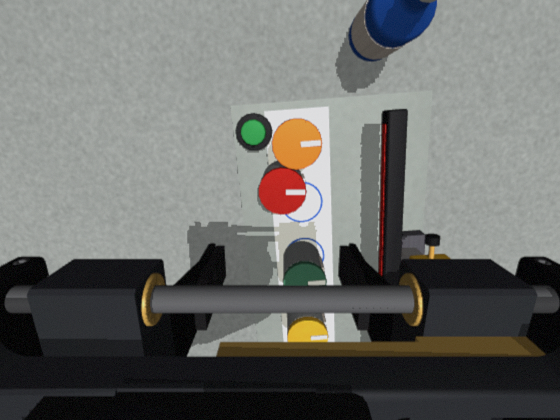

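Tin A stands upright at (281,191) beside E at (297,143). I'll re-grasp it.

```bash
python3 -m creep '68 0.3 0.3 30 0; 68 0.3 0.3 70 0; 68 0.3 0.3 110 0; 68 0.3 0.3 145 0; 68 0.3 0.3 170 0; 68 0.3 0.3 184 0; 68 0.3 0.3 192 0; 68 0.3 0.3 196 0; 68 0.3 0.3 197 0; 68 0.3 0.3 197 0' 30 |head -4
python3 -m creep '68 0 0 0 0; 40 0 0 0 0; 40 0 0 0 0; 40 0 0 0 0; 40 0 0 0 0; 40 0 0 0 0; 40 -2 0 -3 0; 40 -8 0 -10 0; 40 -18 0 -20 0; 40 -25 0 -30 0' 30 |head -2
python3 - <<'E'
from h import *
need(st(-.040,.084),.06,YAW)
E
```

```text
time_s: 54.35
tool_pos: [0.4832, 0.2852, 0.0282]
tool_rot: [[-0.011, 1.0, -0.001], [1.0, 0.011, 0.003], [0.003, -0.001, -1.0]]
force: [0.8, 0.1, 0.6]
time_s: 55.35
tool_pos: [0.4831, 0.258, 0.0581]
t 55.35 pos [0.4831 0.258  0.0581] yang 0.56 shift [-6.7 22.3 -2. ] roll -4.2 j7 -16.4 F [ 0.   0.3 -1.8] w 55.3 g 30.0
```

```bash
python3 -m creep '40 -3 8 0 -1.5; 40 -6 16 0 -3; 40 -6.7 22 0 -4.2; 40 -6.7 22.3 0 -4.2; 40 -6.7 22.3 8 -4.2; 40 -6.7 22.3 17 -4.2; 40 -6.7 22.3 24 -4.2; 40 -6.7 22.3 28 -4.2; 40 -6.7 22.3 29 -4.2; 40 -6.7 22.3 29 -4.2' 30 |head -2
python3 - <<'E'
from h import *
need(st(-.040,.084),.0278,YAW)
E
```

```text
time_s: 56.35
tool_pos: [0.5052, 0.2533, 0.0281]
t 56.35 pos [0.5052 0.2533 0.0281] yang 4.82 shift [-1.8  0.1  0.3] roll 0.1 j7 -8.1 F [ 0.2 -0.2 -2.2] w 54.8 g 30.0
```

```bash
python3 -m creep '40 0 0 0.7 0; 40 0 0 1.3 0; 40 0 0 1.3 0; 40 0 0 1.3 0; 66 0 0 1.3 0; 66 0 0 1.3 0; 66 0 0 1.3 0; 66 0 0 -10 0; 66 0 0 -40 0; 66 0 0 -85 0' 30 |head -2
python3 -m creep '66 0 0 -40 0; 66 -20 0 -80 0; 66 -50 -10 -120 0; 66 -80 -20 -150 0; 40 -100 -30 -160 0; 10 -120 -40 -160 0; 0 -120 -50 -160 0; 0 -120 -50 -160 0; 0 -120 -50 -160 0; 0 -120 -50 -160 0' 30 |head -2
python3 - <<'E'
from h import *
np.set_printoptions(precision=4,suppress=True)
f,K,V=img('wrist')
for t in 'DE':
    try:
        r=lid('tin'+t,'wrist',f,K,V,.006); d=r[0]-S0; print(t,'st',np.array([d@SX,d@SY])*1000,'ang rel',r[1]-YAW,r[2])
    except Exception as e: print(t,e)
redA()
H=cv2.cvtColor(f,cv2.COLOR_RGB2HSV); g=(H[...,0]>45)&(H[...,0]<85)&(H[...,1]>120)&(H[...,2]>60)
n,lab,s,ce=cv2.connectedComponentsWithStats(g.astype(np.uint8))
for i in range(1,n):
    if s[i,4]>80:
        w=back([ce[i]],.028,K,V)[0]; d=w[:2]-S0; print('green',s[i],w,d@SX,d@SY)
need(st(-.092,.185),.15,YAW)
E
```

```text
time_s: 57.35
tool_pos: [0.5042, 0.2523, 0.1131]
time_s: 58.35
tool_pos: [0.4663, 0.1295, 0.2732]
tinD pca 2.5
D st [-40.1519  -1.0423] ang rel -3.755321892976885 0.97
tinE pca -46.1
E st [-40.8669 157.6005] ang rel 33.26722111697796 0.87
A [ 301   59   46   50 1656] [0.5052 0.2522] st -0.04019933308313634 0.08471167810464358 diam 0.05445081676300015 pca -4.39740818278704 cen 5.4284811149981245 136
green [268   0  25  19 383] [0.4456 0.3429 0.028 ] -0.09215931446429079 0.18002458812404917
t 58.55 pos [0.4662 0.1293 0.273 ] yang 4.83 shift [219.5  -2.2 123.1] roll 0.1 j7 -22.0 F [ 0.4 -0.3  0.5] w 10.4 g 0.0
```

```bash
python3 -m creep '0 25 0 0 -8; 0 60 -3 0 -16; 0 95 -5 0 -24; 0 130 -8 0 -32; 0 160 -9 0 -40; 0 190 -9 20 -48; 0 210 -10 40 -56; 0 222 -10 70 -64; 0 222 -10 90 -71.5; 0 222 -10 110 -71.5' 30 |head -2
python3 - <<'E'
from h import *
need(st(-.0996,.1875),.10,76.3)
f,K,V=img('wrist'); g,K2,V2=img('scene'); p=np.array(bot.sense()['tool_pos']); print('f',K[0,0],'cam above tcp',(-V[:3,:3].T@V[:3,3])[2]-p[2])
u=proj([*st(-.092,.185),.06],K2,V2).astype(int); print(u)
c=g[u[1]-50:u[1]+35,u[0]-55:u[0]+55]; c=np.clip(cv2.resize(c,None,fx=7,fy=7,interpolation=cv2.INTER_CUBIC).astype(float)*1.6,0,255).astype(np.uint8)
for i,z in enumerate((0,.03,.07,.1)):
    q=(proj(p+[0,0,z],K2,V2)-u+[55,50])*7; cv2.circle(c,tuple(q.astype(int)),4,[(255,0,255),(255,255,0),(0,255,255),(255,0,0)][i],-1)
cv2.imwrite('pics/s14.png',c[:590,:,::-1])
E
```

```text
time_s: 59.55
tool_pos: [0.4369, 0.3499, 0.1619]
t 59.55 pos [0.4369 0.3499 0.1619] yang 76.65 shift [-0.7 -0.  61.9] roll 0.3 j7 42.7 F [-0.8  0.2  0.5] w 0.8 g 0.0
f 302.8326037356327 cam above tcp 0.19822160474363992
[321 138]
```

View pics/s14.png

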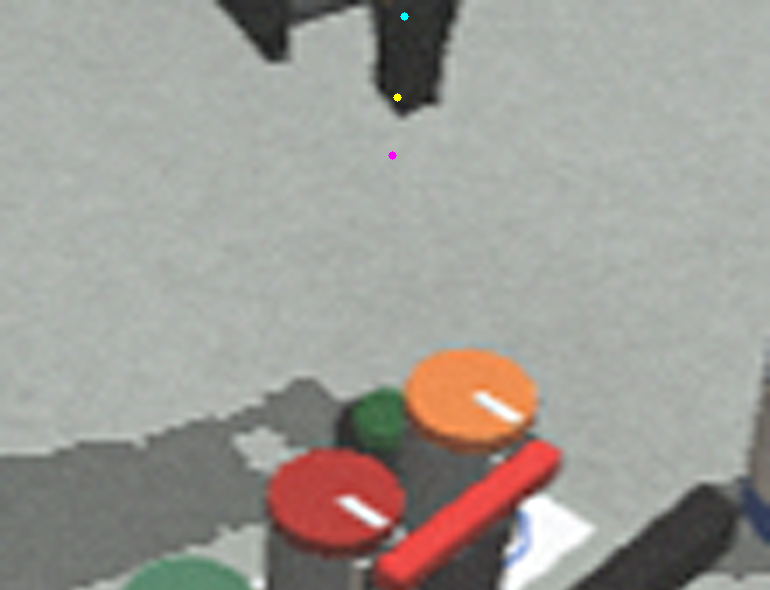

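Tips confirmed about 27 mm above the TCP reading, with the body about 70 mm above the tips, so pressing clears the tins. Descending on the button.

```bash
python3 -m creep '0 -0.7 0 30 0; 0 -0.7 0 65 0; 0 -0.7 0 95 0; 0 -0.7 0 120 0; 0 -0.7 0 138 0; 0 -0.7 0 148 0; 0 -0.7 0 153 0; 0 -0.7 0 154 0; 0 -0.7 0 154 0; 0 -0.7 0 154 0' 30 |head -4
python3 - <<'E'
from h import *
need(st(-.0996,.1875),0,76.3)
f,K,V=img('top'); np.set_printoptions(precision=4,suppress=True)
for t in 'ABCDE':
    try:
        r=lid('tin'+t,'top',f,K,V,.006); d=r[0]-S0; print(t,'st',np.array([d@SX,d@SY])*1000,'ang rel',r[1]-YAW,r[2])
    except Exception as e: print(t,e)
E
```

```text
time_s: 60.65
tool_pos: [0.438, 0.3503, 0.0104]
tool_rot: [[-0.972, 0.236, -0.001], [0.236, 0.972, 0.003], [0.002, 0.002, -1.0]]
force: [0.1, -0.1, 0.2]
t 60.65 pos [0.438  0.3503 0.0104] yang 76.32 shift [ 0.3 -0.7 10.4] roll 0.0 j7 50.4 F [ 0.1 -0.1  0.2] w 0.5 g 0.0
tinA pca -1.9
A st [-39.1404  83.9153] ang rel 4.554666155925991 0.9
B 'NoneType' object is not subscriptable
tinC pca -12.0
C st [-40.1095 -85.1562] ang rel 4.67861304263524 0.56
tinD pca -1.2
D st [-38.4375  -4.7706] ang rel 8.708833824470819 0.53
tinE pca 5.0
E st [-39.7696 169.1221] ang rel 5.0792833319218715 0.92
```

```bash
python3 -m creep '0 0 -0.5 2 0; 0 0 -0.5 4 0; 0 0 -0.5 6 0; 0 0 -0.5 8 0; 0 0 -0.5 9 0; 0 0 -0.5 10 0; 0 0 -0.5 11 0; 0 0 -0.5 12 0; 0 0 -0.5 12 0; 0 0 -0.5 12 0' 30 |head -4
```

```text
time_s: 61.95
tool_pos: [0.4374, 0.3493, -0.0025]
tool_rot: [[-0.972, 0.236, -0.002], [0.236, 0.972, 0.002], [0.002, 0.001, -1.0]]
force: [0.7, -0.7, 0.4]
```

```bash
python3 -m creep '0 0 0 0.5 0; 0 0 0 1 0; 0 0 0 1.5 0; 0 0 0 2 0; 0 0 0 2.5 0; 0 0 0 3 0; 0 0 0 3.5 0; 0 0 0 4 0; 0 0 0 4 0; 0 0 0 4 0' 30 |head -4
```

```text
time_s: 62.95
tool_pos: [0.4374, 0.3493, -0.0064]
tool_rot: [[-0.972, 0.236, -0.002], [0.236, 0.972, 0.002], [0.002, 0.001, -1.0]]
force: [-0.3, -0.6, 0.5]
```

```bash
python3 -m creep '0 0 0 0.5 0; 0 0 0 1 0; 0 0 0 1.5 0; 0 0 0 2 0; 0 0 0 2.5 0; 0 0 0 3 0; 0 0 0 3.5 0; 0 0 0 4 0; 0 0 0 4 0; 0 0 0 4 0' 30 |head -4
python3 - <<'E'
from h import *
f,K,V=img('wrist'); cv2.imwrite('pics/w15.png',f[:,:,::-1])
E
```

```text
time_s: 63.95
tool_pos: [0.4374, 0.3494, -0.0105]
tool_rot: [[-0.972, 0.236, -0.002], [0.236, 0.972, 0.002], [0.002, 0.001, -1.0]]
force: [-1.8, -0.7, 4.6]
```

```bash
python3 -m creep '0 0 0 0.5 0; 0 0 0 1 0; 0 0 0 1.5 0; 0 0 0 2 0; 0 0 0 2.5 0; 0 0 0 3 0; 0 0 0 3 0; 0 0 0 3 0; 0 0 0 3 0; 0 0 0 3 0' 30 |head -4
```

```text
time_s: 65.0
tool_pos: [0.4375, 0.3494, -0.0122]
tool_rot: [[-0.972, 0.237, -0.003], [0.237, 0.972, 0.002], [0.003, 0.002, -1.0]]
force: [-7.7, -5.3, 23.0]
```

Run:
```python
from h import *
s=bot.sense(); print(s['force'],s['moment'],s['tool_pos'])
f,K,V=img('scene'); np.set_printoptions(precision=4,suppress=True)
for t in 'AE':
    try:
        r=lid('tin'+t,'scene',f,K,V,.006); d=r[0]-S0; print(t,'st',np.array([d@SX,d@SY])*1000,'ang rel',r[1]-YAW,r[2])
    except Exception as e: print(t,e)
```

```text
[-7.72231683 -5.33473162 22.9520439 ] [-1.17544085  1.7228571  -0.00238704] [ 0.43750203  0.34944141 -0.01216025]
tinA pca 5.9
A st [-28.2144  79.9764] ang rel 40.18254723385442 0.93
tinE pca 5.5
E st [-26.2638 152.4927] ang rel 85.62764626818448 0.9
```

The moment fits a contact on the tool axis, so the finger is on the button and it has bottomed out. Retreating and doing a last check.

```bash
python3 -m creep '0 0 0 -2 0; 0 0 0 -8 0; 0 0 0 -20 0; 0 0 0 -50 0; 0 0 0 -95 0; 0 0 0 -140 0; 0 0 0 -185 0; 0 0 0 -225 0; 0 0 0 -250 0; 0 0 0 -250 0' 30 |head -2
python3 - <<'E'
from h import *
need(st(-.090,.0),.30,YAW)
E
```

```text
time_s: 66.15
tool_pos: [0.4395, 0.3498, 0.2406]
t 66.15 pos [0.4395 0.3498 0.2406] yang 76.3 shift [ -66.5 -175.   -60.5] roll 71.6 j7 40.4 F [-0.   0.7 -0.9] w 0.6 g 0.0
```

```bash
python3 -m creep '0 -6 -15 -30 8; 0 -15 -40 -60 16; 0 -28 -75 -60 24; 0 -41 -110 -60 32; 0 -55 -145 -60 40; 0 -63 -167 -60 48; 0 -66 -175 -60 56; 0 -66 -175 -60 64; 0 -66 -175 -60 71.6; 0 -66 -175 -60 71.6' 30 |head -2
python3 - <<'E'
from h import *
np.set_printoptions(precision=1,suppress=True)
m,cf=best('head_bar','scene')
for n in('wrist','top'):
    f,K,V=img(n)
    for t in 'ABCDE':
        try:
            r=lid('tin'+t,n,f,K,V,.006); d=r[0]-S0; print(n,t,'st',np.array([d@SX,d@SY])*1000,'ang rel',r[1]-YAW,r[2])
        except Exception as e: print(n,t,e)
    if n=='wrist':
        redA(); print('hbar',best('station',n)[1]); 
f,K,V=img('scene'); F=f.astype(int)[130:210,290:370]; r=(F[...,0]>F[...,1]+50)&(F[...,0]>80)&(F[...,1]<60)
p=np.argwhere(r)[:,::-1]+[290,130]; q=p[p[:,0]>335]; print('handle +y end',q[q[:,0].argmax()] if len(q) else None, proj([*st(.088,.045),.217],K,V))
E
```

```text
time_s: 67.15
tool_pos: [0.4605, 0.1628, 0.2957]
tinA pca 3.5
wrist A st [-40.3  84.9] ang rel -1.431117254665352 0.93
tinB pca 94.7
wrist B st [177.1 -39.1] ang rel 14.53993586994005 0.27
tinC pca 5.8
wrist C st [-40.7 -83.2] ang rel -6.699960423046008 0.79
tinD pca 7.0
wrist D st [-40.3  -0.9] ang rel -5.488038365175394 0.88
tinE pca 4.8
wrist E st [-40.4 169.6] ang rel 3.2849865693974465 0.96
A [ 301   93   43   44 1349] [0.5 0.3] st -0.04029173488665579 0.08484499403099616 diam 0.054335799821850474 pca -4.471155834114752 cen 5.268066525183865 103
hbar 0.88
tinA pca 164.7
top A st [ 66.9 296.8] ang rel 72.18760375024571 0.42
tinB pca -15.1
top B st [ -40.  -168.7] ang rel 0.39582137968348796 0.82
tinC pca 2.5
top C st [-39.9 -85.2] ang rel 2.59367786756236 0.54
tinD pca 2.5
top D st [-39.9 -85.2] ang rel 2.59367786756236 0.44
top E 'NoneType' object is not subscriptable
handle +y end [345 152] [343.6 152.2]
```

```bash
python3 -c "
from bench import bot
print(bot.hand_in())"
```

```text
the job is handed in; nothing more can be done
None
```

The job is handed in: the head is held in its first notch, all five tins stand on the strip facing the head, and the button was pressed until it stopped at about 23 N. I re-placed tin A after it was knocked, and I viewed 17 pictures, over the limit of 14.

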